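Unpack power modules for burn-in and set the tester

TASK

Fold both flaps of the carton well back so that it stands wide open, then move every power module in it to the blue tray, standing upright on the tray's floor. When they are all in the tray, turn the tester's selector knob so that its pointer lines up with the index mark on the dial ring, and then fold both flaps of the empty carton down shut. Leave the tape roll, the screwdriver and the bottle where they are.

Things in the scene. Friction and masses are not known exactly. Their poses are not given: they have to be found in the camera images.
- carton: Open-topped cardboard carton fixed to the bench, outside 198 (x) x 190 (y) x 100 high, walls and floor 4 thick. Origin: centre of its underside; z up. Its two flaps are hinged on the top edges of the +y and -y sides. Modules stand on its floor, in up to four places about (+-46, +-41) from its centre, roughly parallel to its x axis.
- flap_left (a joint): Hinge angle (rad) of the flap on the carton's +y side: cardboard, 192 along the carton's x, 90 from hinge to free edge, 4 thick. 0 = shut (flat over the carton), 1.57 = upright, 2.8 = folded right back outward (end stop). It starts ajar at 0.7 to 1.1 and its stiff crease keeps it where it is left. Weighs 30 g.
- flap_right (a joint): Hinge angle (rad) of the like flap on the carton's -y side, same meaning: 0 = shut, 1.57 = upright, 2.8 = right back outward.
- flap_left_hinge (a point): Middle of the left flap's hinge line: centre of the top edge of the carton's +y side; the hinge runs along the carton's x axis.
- flap_right_hinge (a point): Middle of the right flap's hinge line, on the carton's -y side.
- flap_left_edge (a point): Middle of the left flap's free edge (moves with the flap), 90 from the hinge.
- flap_right_edge (a point): Middle of the right flap's free edge (moves with the flap), 90 from the hinge.
- tray: Loose blue plastic tray, 220 (x) x 190 (y) x 28 high, walls and floor 5 thick, open on top, about 0.9 kg. Origin: centre of its underside; z up. Room for four modules, two by two.
- tester: Black bench tester box fixed to the bench, 150 (x) x 170 (y) x 60 high, selector knob in the middle of its top, small red stop button in one corner (leave it). Origin: centre of its underside.
- selector (a joint): Angle (rad) of the selector knob, 0 to 3.3, growing clockwise seen from above; at 0 the pointer points along the tester's +y. Stiff: it stays where it is left.
- selector_grip (a point): On the knob's vertical axis, 31 above the tester's top, at the height to grip. The knob is a grey disc of 34 radius, 9 high, with a grip bar 60 long, 16 thick across it, its top 43 above the tester's top.
- selector_pointer (a point): Tip of the white pointer, at one end of the grip bar, 42 from the knob's axis.
- index_mark (a point): The white index mark on the steel dial ring round the knob; this point lies 42 from the knob's axis, where the pointer's tip must come. The ring does not turn with the knob.
- tape_roll: Clear roll of tape lying flat, 90 across, 40 high. Bystander, leave alone.
- screwdriver: Screwdriver lying on the bench, 190 long. Bystander, leave alone.
- cleaner: Bottle, 56 across, 130 high. Bystander, leave alone.
- module1: Power module: black case 80 (x) x 68 (y) x 55 high, with a bare aluminium grip rib on top, 56 long (along x), 12 thick (y), 36 high, so 91 in all. About 0.25 kg. Origin: centre of its underside; z up. Two to four of the four alike are present.
- module2: Power module, like module1: black case 80 (x) x 68 (y) x 55 high, with a bare aluminium grip rib on top, 56 long (along x), 12 thick (y), 36 high, so 91 in all. About 0.25 kg. Origin: centre of its underside; z up. Two to four of the four alike are present.
- module3: Power module, like module1: black case 80 (x) x 68 (y) x 55 high, with a bare aluminium grip rib on top, 56 long (along x), 12 thick (y), 36 high, so 91 in all. About 0.25 kg. Origin: centre of its underside; z up. Two to four of the four alike are present.
- module4: Power module, like module1: black case 80 (x) x 68 (y) x 55 high, with a bare aluminium grip rib on top, 56 long (along x), 12 thick (y), 36 high, so 91 in all. About 0.25 kg. Origin: centre of its underside; z up. Two to four of the four alike are present.
Things that resemble listed ones, but are neither listed nor needed, are in the scene too. What is shaped like the module4 but orange is not meant.

How it is judged:
By the outcome, as a careful person would: the job done as asked, in the order asked, and still so for the second after the job is handed in, with the robot touching nothing.
Of module1, module2, module3, module4 only 2 to 4 are there at a start; the rules pass over those that are not, and their reading is None.
At some moment in a run one of module1, module2, module3, module4 may be knocked a few centimetres aside while the robot is not near it.
Once in a run the grip may slacken for a moment while it holds something.
It also fails if it takes over 210 s, if anything falls off the work surface, if the arm or the gripper's body presses on something with over 40 N, if the wrist force passes 120 N, or if a joint passes its speed limit or range.

ROBOT

A 7-joint arm with a two-finger parallel gripper is mounted at the origin on the work surface. World frame = base frame: x ahead of the robot, y to its left, z up, the work surface at z = 0. Lengths are in m, angles in rad, forces in N, time in s.
With the tool pointing down it reaches from about 0.425 to 0.825 m from the base axis. Payload 3.6 kg.
Tool frame: the origin (TCP) lies midway between the tips of the shut fingers; the grasp point (between the pads) lies 19 mm behind it (manip.pinch_z is the distance from the TCP to the grasp point, in m); z points along the fingers, y is the line along which they close (so a half turn about z gives the same grasp; the last joint's range is limited). The gripper opens to 85 mm and grips with 20 to 120 N. Pads are 22 mm wide; open, the fingers measure 114 mm over their backs; the gripper's body (76 mm by 85 mm) begins 54 mm behind the grasp point. The pads swing forward as they close: fully open they stand 13 mm farther back than shut.
Start: joints at [-1.284, 0.615, -0.013, 1.423, 0.008, 1.103, -0.04], TCP at [0.2, 0.618, 0.231] pointing down, gripper open.
Joint ranges: [-3.12, 3.12], [-0.3, 2.06], [-1.34, 1.32], [0.26, 2.42], [-1.36, 4.5], [0.01, 1.98], [-2.84, 2.84]. Speed limits (rad/s): [2.79, 2.79, 3.14, 3.14, 3.14, 3.14, 3.14].

INTERFACE

Orientations are given as a unit quaternion [x, y, z, w].
In Python, from workcell import status, cams, manip, models gives the robot as it stands.
- The arm moves only by the shell command python3 -m pendant 'ROWS' [FORCE]. ROWS is JSON, a list of rows, each an object with "travel": the shift along the tool's x, y, z in m, a list of three; "turn": the turn about the tool's z in rad; "hand": the finger opening in m, from 0 to 0.0854. A call has 1 to 5 rows; each row is the pose to reach, as a shift and turn from the pose commanded when the call began, along the tool's axes at that moment; what a row does not reach only later rows make up. A row lasts 1/10 s, in which the tool goes at most 50 mm and 8.59 degrees, less where a joint would pass 70% of its speed; a pose out of reach is approached as far as the arm can. A call with a gripper value outside its range is refused whole. The fingers move at their own pace and stop on an object; FORCE is the grip in N (left out, the last holds). Time passes only in rows, so rows that repeat a pose let the fingers close. It gives the time, the measured TCP pose, the force, the opening and the grip force at its end, in the units of the state.
- status.state(): the state, without advancing time (a new reading comes with each control period).
- cams.grab_frame(name): name is "side" or "top"; returns the picture (384x512x3 uint8, red, green, blue); there is no depth.
- cams.camera_params(name): a dict with "fx", "fy", "cx", "cy" (pixels), "distortion" ([k1, k2, p1, p2, k3] as OpenCV has them; the pictures are not rectified), "origin" and "attitude" of the camera in the world. Camera axes: x right, y down, z forward; pixel columns grow to the right and rows downward; lengths in m; the calibration is good to about 2 mm. A picture is of the moment at which its call begins. camera_params takes no time and is no camera call.
- manip.hand_in(): hands the job in; it is judged then, once.
Trained networks look in the newest picture that a camera, given by its name, has taken for a name from the list of things; names that differ only in an ending like _2 or _b are one class to them, and where a whole thing is asked for, a point or a joint stands for the part that bears it (a point fixed in the world has none). Each returns a list of dicts, best first, with "p" (0 to 1); they miss things now and then, are a little off and sometimes report something else, mostly with a low value. They report only what shows in the picture. A call takes as long as a camera call. They do not tell look-alikes from the thing itself.
- models.recognise(camera, target): "bbox" ([left, top, width, height] in pixels, round what is visible of it).
- models.silhouettes(camera, target): "pixels" (384x512 bool, what is visible of it) and "bbox" ([left, top, width, height] in pixels, round what is visible of it).
- models.pinpoint(camera, target): "position" ([column, row] in pixels: a listed point, or the origin of a listed thing).
The state is a dict: "time_s": time; "joint_positions": joint angles; "qvel": joint speeds; "tau": joint torques, N m; "tool_pos": TCP position; "orientation": TCP orientation; "ft_force": force on the tool from outside, world axes, zero at the start; "ft_torque": the same for the moment, N m; "opening": finger opening in m; "finger_force": force on a finger pad.
Only numpy, scipy, OpenCV 4.12 (cv2) and the standard library are available. Lean on these libraries where they do the work, as an engineer would, in place of code of your own. Each camera call takes 0.05 s, during which the arm holds its last target. There are 200 camera calls.

## Working session

There is one attempt and no reset: what is moved stays moved. The work goes in short steps, Python scripts to look and compute and a shell command to move; the robot and the scene stay as the last step left them, time stands still between calls to the robot, and variables do not carry over. Pictures are saved under pics/ and viewed, at most 14 in all, crops included, and the job is handed in when it is done.

```bash
mkdir -p pics; ls
cat > h.py <<'E'
import numpy as np, cv2, json
from workcell import status, cams, manip, models
from scipy.spatial.transform import Rotation as R
def cam(n):
    c=cams.camera_params(n); K=np.array([[c['fx'],0,c['cx']],[0,c['fy'],c['cy']],[0,0,1.]])
    return c,K,np.array(c['distortion'],float)
def Rot(c):
    a=np.array(c['attitude'],float)
    return R.from_quat(a).as_matrix() if a.size==4 else a.reshape(3,3)
def ray(n,px):
    c,K,d=cam(n); u=cv2.undistortPoints(np.array(px,float).reshape(-1,1,2),K,d).reshape(-1,2)
    return np.array(c['origin']),np.c_[u,np.ones(len(u))]@Rot(c).T
def onz(n,px,z):
    o,D=ray(n,px); return o+D*((z-o[2])/D[:,2])[:,None]
def proj(n,P):
    c,K,d=cam(n); M=Rot(c).T
    return cv2.projectPoints(np.array(P,float).reshape(-1,1,3),cv2.Rodrigues(M)[0],-M@np.array(c['origin']),K,d)[0].reshape(-1,2)
def snap(n,f):
    im=cams.grab_frame(n); cv2.imwrite('pics/'+f,im[:,:,::-1]); return im
E
python3 - <<'E'
from h import *
a=snap('side','a_side.png'); b=snap('top','a_top.png')
for n in('side','top'):print(n,cams.camera_params(n))
print(status.state())
for n in('top','side'):
    for t in ['carton','tray','tester','module1','flap_left','tape_roll','screwdriver','cleaner']:
        print(n,t,[(np.round(q['bbox']).tolist(),round(q['p'],2)) for q in models.recognise(n,t)])
    for t in ['carton','tray','tester','module1','flap_left_hinge','flap_right_hinge','flap_left_edge','flap_right_edge','selector_grip','selector_pointer','index_mark']:
        print(n,t,[(np.round(q['position'],1).tolist(),round(q['p'],2)) for q in models.pinpoint(n,t)])
E
```

```text
pics
side {'fx': 389.0376272468496, 'fy': 389.0376272468496, 'cx': 251.4012586751959, 'cy': 186.66749278712504, 'distortion': array([-0.04339403,  0.        ,  0.        ,  0.        ,  0.        ]), 'origin': array([-0.06342052, -0.81521936,  0.82325404]), 'attitude': array([ 0.83577654, -0.28168269,  0.14164602, -0.44952068])}
top {'fx': 483.170341506177, 'fy': 483.170341506177, 'cx': 248.06214341359012, 'cy': 193.12741651307005, 'distortion': array([0.02048983, 0.        , 0.        , 0.        , 0.        ]), 'origin': array([0.43958783, 0.04192043, 1.63911769]), 'attitude': array([-0.70094752,  0.71203302, -0.02638328,  0.03139222])}
{'time_s': 0.1, 'joint_positions': array([-1.28451144,  0.61578944, -0.01263534,  1.42475294,  0.00809296,
        1.10339985, -0.04038561]), 'qvel': array([ 0.00120557, -0.00189882, -0.00212498, -0.00482372,  0.00037959,
        0.00142911,  0.00224717]), 'tau': array([ 1.22145349e-03, -4.70384789e+01,  2.60221548e-01, -1.71575511e+01,
        1.00450657e-02,  5.82565495e-03,  3.41169205e-06]), 'tool_pos': array([0.19977568, 0.61781099, 0.23027066]
[... 2524 characters left out ...]
de carton [([225.1, 191.4], 0.76), ([294.3, 226.4], 0.72), ([297.3, 192.8], 0.36)]
side tray [([325.6, 297.5], 0.79), ([342.9, 233.0], 0.31)]
side tester [([278.9, 240.5], 0.69), ([220.3, 192.6], 0.69), ([210.2, 147.2], 0.35), ([295.0, 224.8], 0.16)]
side module1 [([173.6, 214.0], 0.82), ([202.9, 185.6], 0.62), ([213.8, 156.4], 0.56), ([253.9, 164.7], 0.51)]
side flap_left_hinge [([203.5, 159.7], 0.95)]
side flap_right_hinge [([236.9, 177.8], 0.78)]
side flap_left_edge [([209.8, 146.5], 0.69)]
side flap_right_edge [([222.5, 156.7], 0.58)]
side selector_grip [([282.0, 221.6], 0.72), ([330.3, 299.5], 0.35)]
side selector_pointer [([275.1, 217.0], 0.63)]
side index_mark [([293.0, 223.8], 0.63)]
```

View pics/a_top.png

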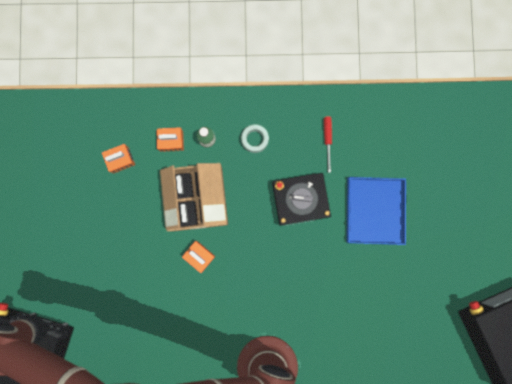

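View pics/a_side.png

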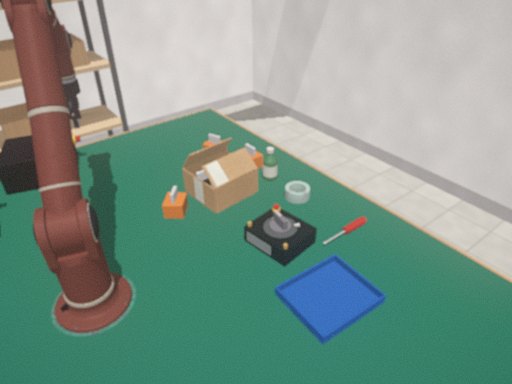

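The top view shows the carton at about (195,197), with its flaps ajar and at least two module ribs inside. The tester is at (301,199), the tray at (376,210) and three orange look-alikes are outside the carton. I'll zoom in and compute positions.

Run:
```python
from h import *
im=cv2.imread('pics/a_top.png')
c=cv2.resize(im[155:240,150:340],None,fx=4.2,fy=4.2,interpolation=cv2.INTER_CUBIC);cv2.imwrite('pics/b.png',c)
print('tray floor corners rim z.028',onz('top',[(347.5,178),(405.5,178.5),(405,243.5),(347,243)],.028).round(3).tolist())
print('tray o',onz('top',[(375.4,208.3)],0),onz('side',[(325.6,297.5)],0))
print('tester o',onz('top',[(298.7,200.7)],0),onz('side',[(278.9,240.5)],0))
print('grip',onz('top',[(300.4,200.5)],.091),onz('side',[(282,221.6)],.091))
print('ptr',onz('top',[(289.7,198.2)],.091),onz('side',[(275.1,217)],.091))
print('idx',onz('top',[(304.3,185.1)],.065),onz('side',[(293,223.8)],.065))
print('carton',onz('top',[(200,198.8)],0),onz('side',[(225.1,191.4)],0))
print('LH',onz('top',[(166,196.4)],.1),onz('side',[(203.5,159.7)],.1))
print('RH',onz('top',[(223.2,192.9)],.1),onz('side',[(236.9,177.8)],.1))
print('mods',onz('top',[(183,188.1),(187.4,214.3),(210.6,212.4),(204.2,185.7)],0.004).round(3).tolist())
print('base px',proj('top',[[0,0,0],[.44,.25,.1]]))
```

```text
tray floor corners rim z.028 [[0.617, -0.281, 0.028], [0.612, -0.474, 0.028], [0.397, -0.463, 0.028], [0.401, -0.272, 0.028]]
tray o [[ 0.51554437 -0.37749335  0.        ]] [[ 0.49984023 -0.36922448  0.        ]]
tester o [[ 0.54538928 -0.11904422  0.        ]] [[ 0.54801012 -0.11853588  0.        ]]
grip [[ 0.54007193 -0.11556843  0.091     ]] [[ 0.54189599 -0.13683251  0.091     ]]
ptr [[ 0.5480101  -0.08145302  0.091     ]] [[ 0.53980242 -0.10715036  0.091     ]]
idx [[ 0.59200017 -0.132167    0.065     ]] [[ 0.5829689  -0.14159985  0.065     ]]
carton [[0.55719544 0.21632131 0.        ]] [[0.56583851 0.21503171 0.        ]]
LH [[0.5594482  0.31432879 0.1       ]] [[0.54183845 0.31572407 0.1       ]]
RH [[0.56774643 0.13133717 0.1       ]] [[0.56784213 0.13423523 0.1       ]]
mods [[0.594, 0.273, 0.004], [0.505, 0.259, 0.004], [0.51, 0.18, 0.004], [0.601, 0.201, 0.004]]
base px [[266.65962024 366.32988549]
 [186.29510713 233.57688286]]
```

View pics/b.png

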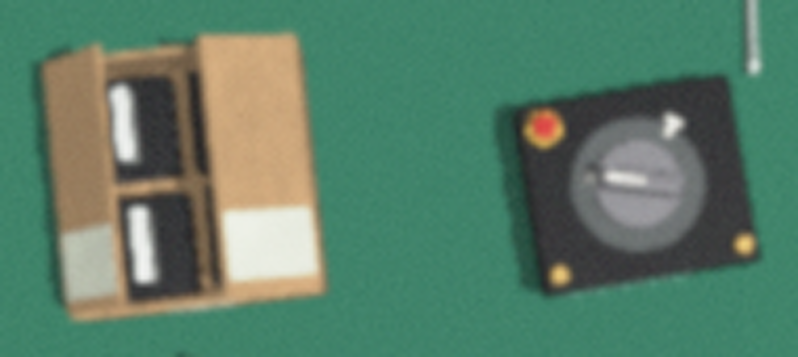

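The crop shows the left flap at x 42–110 and the right flap at x 200–325, about a 21 px gap between them. Two module ribs are visible in the left column, the knob pointer points left, and the index triangle is at upper right, crop (672,125).

```bash
cat >> h.py <<'E'
def yawy():
    s=status.state(); M=R.from_quat(s['orientation']).as_matrix(); return np.arctan2(M[1,1],M[0,1])
def go(x,y,z,a=None):
    s=status.state(); M=R.from_quat(s['orientation']).as_matrix(); d=np.array([x,y,z])-s['tool_pos']
    t=0 if a is None else -((a-yawy()+np.pi)%(2*np.pi)-np.pi)
    print('travel',(M.T@d).round(4).tolist(),'turn',round(t,3),'| now',s['tool_pos'].round(4),'yawy',round(yawy(),3))
def st():
    s=status.state(); print(round(s['time_s'],1),s['tool_pos'].round(4),'yawy',round(yawy(),3),'F',s['ft_force'].round(1),'op',round(s['opening'],4),'ff',round(s['finger_force'],1))
E
python3 - <<'E'
from h import *
f=lambda L:[(150+a/4.2,155+b/4.2) for a,b in L]
print('hinges R,L',onz('top',f([(298,35),(325,292),(42,65),(70,318)]),.1).round(3).tolist())
print('tester top corners',onz('top',f([(515,110),(728,78),(762,260),(545,295)]),.06).round(3).tolist())
print('idx,ptrL,ptrR',onz('top',f([(672,125)]),.065).round(3).tolist(),onz('top',f([(590,172),(682,192)]),.103).round(3).tolist())
print('ribs ends',onz('top',f([(122,85),(130,162),(138,207),(148,285)]),.095).round(3).tolist())
go(.555,.222,.26,1.63)
E
```

```text
hinges R,L [[0.663, 0.137, 0.1], [0.467, 0.119, 0.1], [0.643, 0.333, 0.1], [0.45, 0.312, 0.1]]
tester top corners [[0.607, -0.029, 0.06], [0.63, -0.196, 0.06], [0.487, -0.218, 0.06], [0.462, -0.05, 0.06]]
idx,ptrL,ptrR [[0.593, -0.151, 0.065]] [[0.554, -0.083, 0.103], [0.538, -0.152, 0.103]]
ribs ends [[0.627, 0.273, 0.095], [0.568, 0.267, 0.095], [0.534, 0.261, 0.095], [0.474, 0.254, 0.095]]
travel [-0.4598, -0.268, -0.0287] turn -0.372 | now [0.2    0.6184 0.2313] yawy 1.258
```

```bash
python3 -m pendant '[{"travel":[-0.115,-0.067,-0.03],"turn":0,"hand":0},{"travel":[-0.23,-0.134,-0.03],"turn":0,"hand":0},{"travel":[-0.23,-0.134,-0.03],"turn":0,"hand":0},{"travel":[-0.23,-0.134,-0.03],"turn":0,"hand":0},{"travel":[-0.23,-0.134,-0.03],"turn":0,"hand":0}]'
python3 -m pendant '[{"travel":[-0.23,-0.134,0],"turn":0,"hand":0},{"travel":[-0.23,-0.134,0],"turn":0,"hand":0},{"travel":[-0.23,-0.134,0],"turn":0,"hand":0},{"travel":[-0.23,-0.134,0],"turn":0,"hand":0},{"travel":[-0.23,-0.134,0],"turn":0,"hand":0}]'
python3 -m pendant '[{"travel":[0,0,0],"turn":-0.41,"hand":0},{"travel":[0,0,0],"turn":-0.41,"hand":0},{"travel":[0,0,0],"turn":-0.41,"hand":0},{"travel":[0,0,0],"turn":-0.41,"hand":0}]'
python3 - <<'E'
from h import *
st()
# gap between flaps from edges
snap('top','c.png'); 
for t in ['flap_left_edge','flap_right_edge']:
    print(t,[(q['position'],round(q['p'],2)) for q in models.pinpoint('top',t)])
snap('side','c_s.png')
for t in ['flap_left_edge','flap_right_edge']:
    print(t,[(q['position'],round(q['p'],2)) for q in models.pinpoint('side',t)])
f=lambda L:[(150+a/4.2,155+b/4.2) for a,b in L]
print('edges if z=.165 L,R',onz('top',f([(102,45),(125,302),(197,36),(222,295)]),.165).round(3).tolist())
go(.556,.225,.26,1.67)
E
```

```text
time_s: 2.5
tool_pos: [0.3667, 0.4322, 0.2602]
orientation: [0.156, 0.988, 0.0, 0.0]
ft_force: [1.2, 0.7, -0.4]
opening: 0.0122
finger_force: 0.0
time_s: 3.0
tool_pos: [0.5335, 0.2459, 0.2601]
orientation: [0.156, 0.988, 0.0, 0.0]
ft_force: [1.2, 1.4, 0.7]
opening: -0.0001
finger_force: 0.0
time_s: 3.4
tool_pos: [0.5324, 0.2473, 0.2598]
orientation: [-0.048, 0.999, 0.0, -0.0]
ft_force: [0.5, 0.7, -0.3]
opening: 0.0001
finger_force: 0.0
3.4 [0.5324 0.2473 0.2598] yawy 1.667 F [ 0.5  0.7 -0.3] op 0.0001 ff 0.0
flap_left_edge []
flap_right_edge [([201.9, 189.1], 0.8)]
flap_left_edge [([210.5, 148.6], 0.55), ([327.4, 300.2], 0.54)]
flap_right_edge [([221.6, 157.0], 0.95)]
edges if z=.165 L,R [[0.649, 0.277, 0.165], [0.461, 0.261, 0.165], [0.654, 0.207, 0.165], [0.464, 0.191, 0.165]]
travel [-0.0215, -0.0248, -0.0003] turn -0.003 | now [0.5322 0.2477 0.2597] yawy 1.667
```

```bash
python3 -m pendant '[{"travel":[-0.022,-0.014,0],"turn":0,"hand":0},{"travel":[-0.022,-0.014,0.04],"turn":0,"hand":0},{"travel":[-0.022,-0.014,0.08],"turn":0,"hand":0},{"travel":[-0.022,-0.014,0.12],"turn":0,"hand":0},{"travel":[-0.022,-0.014,0.12],"turn":0,"hand":0}]'
python3 -m pendant '[{"travel":[0,0.022,0],"turn":0,"hand":0},{"travel":[0,0.044,0],"turn":0,"hand":0},{"travel":[0,0.066,0],"turn":0,"hand":0},{"travel":[0,0.088,0],"turn":0,"hand":0},{"travel":[0,0.11,0],"turn":0,"hand":0}]'
python3 -m pendant '[{"travel":[0,0.015,0],"turn":0,"hand":0},{"travel":[0,0.035,0.004],"turn":0,"hand":0},{"travel":[0,0.035,0.009],"turn":0,"hand":0},{"travel":[0,0.035,0.013],"turn":0,"hand":0},{"travel":[0,0.035,0.013],"turn":0,"hand":0}]'
python3 - <<'E'
from h import *
st(); snap('side','d.png')
E
```

```text
time_s: 4.2
tool_pos: [0.5514, 0.2339, 0.1343]
orientation: [-0.049, 0.999, -0.003, -0.006]
ft_force: [-1.5, -1.5, 0.5]
opening: 0.0
finger_force: 0.0
time_s: 4.7
tool_pos: [0.5465, 0.347, 0.1448]
orientation: [-0.048, 0.999, 0.002, 0.003]
ft_force: [0.1, -1.5, -0.2]
opening: 0.0002
finger_force: 0.3
time_s: 5.2
tool_pos: [0.5415, 0.378, 0.1253]
orientation: [-0.048, 0.999, -0.001, -0.001]
ft_force: [-0.4, -1.2, -0.3]
opening: -0.0001
finger_force: 0.0
5.2 [0.5415 0.378  0.1253] yawy 1.666 F [-0.4 -1.2 -0.3] op -0.0001 ff 0.0
```

View pics/d.png

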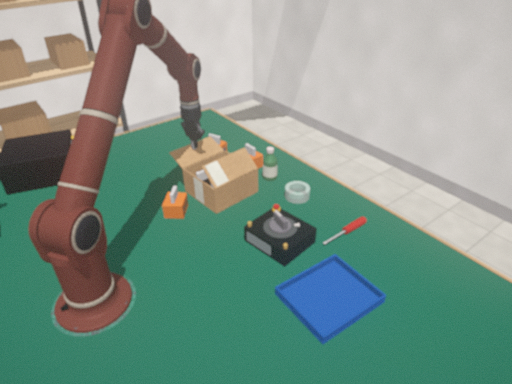

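The left flap is folded right back, lying over (205,150) in the side view. Next, the right flap.

```bash
python3 -m pendant '[{"travel":[0,-0.01,-0.04],"turn":0,"hand":0},{"travel":[0,-0.06,-0.07],"turn":0,"hand":0},{"travel":[0,-0.11,-0.07],"turn":0,"hand":0},{"travel":[-0.01,-0.148,-0.06],"turn":0,"hand":0},{"travel":[-0.01,-0.148,-0.06],"turn":0,"hand":0}]'
python3 -m pendant '[{"travel":[0,0,0.03],"turn":0,"hand":0},{"travel":[0,0,0.05],"turn":0,"hand":0},{"travel":[0,0,0.05],"turn":0,"hand":0},{"travel":[0,-0.02,0.05],"turn":0,"hand":0},{"travel":[0,-0.04,0.05],"turn":0,"hand":0}]'
python3 -m pendant '[{"travel":[0,-0.022,0],"turn":0,"hand":0},{"travel":[0,-0.044,0],"turn":0,"hand":0},{"travel":[0,-0.066,0],"turn":0,"hand":0},{"travel":[0,-0.088,0],"turn":0,"hand":0},{"travel":[0,-0.088,0],"turn":0,"hand":0}]'
python3 -m pendant '[{"travel":[0,-0.02,0.004],"turn":0,"hand":0},{"travel":[0,-0.025,0.009],"turn":0,"hand":0},{"travel":[0,-0.025,0.014],"turn":0,"hand":0},{"travel":[0,-0.025,0.014],"turn":0,"hand":0}]'
python3 -m pendant '[{"travel":[0,0.01,-0.05],"turn":0,"hand":0.04},{"travel":[0,0.01,-0.1],"turn":0,"hand":0.04},{"travel":[0.04,0.01,-0.12],"turn":0,"hand":0.04},{"travel":[0.09,0.01,-0.12],"turn":0,"hand":0.04},{"travel":[0.12,0.01,-0.12],"turn":0,"hand":0.04}]'
python3 - <<'E'
from h import *
st(); im=snap('top','e0.png'); cv2.imwrite('pics/e.png',cv2.resize(im[130:270,130:350,::-1],None,fx=3.6,fy=3.6,interpolation=cv2.INTER_CUBIC))
print([(np.round(q['position'],1).tolist(),round(q['p'],2)) for q in models.pinpoint('top','module1')])
for t in['flap_left_edge','flap_right_edge']: print(t,[(onz('top',[q['position']],.13).round(3).tolist(),round(q['p'],2)) for q in models.pinpoint('top',t)])
E
```

```text
time_s: 5.75
tool_pos: [0.5691, 0.2209, 0.1864]
orientation: [-0.04, 0.999, -0.005, 0.0]
ft_force: [-0.8, -1.7, -0.4]
opening: -0.0001
finger_force: 0.0
time_s: 6.25
tool_pos: [0.5705, 0.1961, 0.1384]
orientation: [-0.049, 0.999, 0.002, 0.001]
ft_force: [-6.5, 17.3, 35.3]
opening: 0.0
finger_force: 25.9
time_s: 6.75
tool_pos: [0.5799, 0.1014, 0.139]
orientation: [-0.045, 0.999, -0.002, 0.002]
ft_force: [0.2, -0.7, -0.7]
opening: 0.0002
finger_force: 0.0
time_s: 7.15
tool_pos: [0.58, 0.0825, 0.1217]
orientation: [-0.049, 0.999, 0.0, -0.001]
ft_force: [-0.2, -0.3, 0.3]
opening: -0.0002
finger_force: 0.0
time_s: 7.65
tool_pos: [0.457, 0.0808, 0.2434]
orientation: [-0.05, 0.999, 0.0, -0.0]
ft_force: [-0.2, 0.5, -0.6]
opening: 0.0401
finger_force: 0.0
7.7 [0.457  0.0808 0.2434] yawy 1.671 F [-0.2  0.5 -0.6] op 0.0401 ff 0.0
[([185.1, 187.0], 0.97), ([170.7, 139.8], 0.93), ([205.0, 183.9], 0.92), ([122.5, 158.7], 0.89), ([198.5, 255.4], 0.83), ([168.7, 196.9], 0.74), ([186.3, 210.0], 0.6), ([212.0, 211.1], 0.57)]
flap_left_edge [([[0.546, 0.409, 0.13]], 0.68)]
flap_right_edge [([[0.586, 0.044, 0.13]], 0.76)]
```

View pics/e.png

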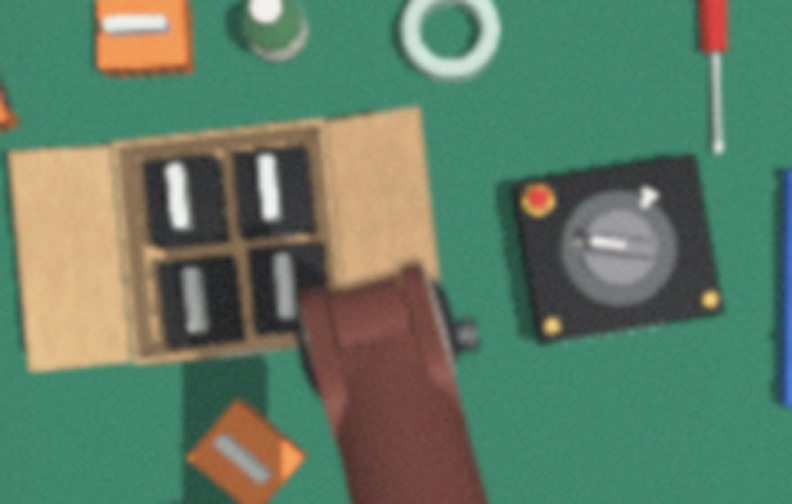

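All four modules are present, with ribs at crop (178,197), (268,186), (196,300) and (284,286), and both flaps lie fully back.

Run:
```python
from h import *
f=lambda L:[(130+a/3.6,130+b/3.6) for a,b in L]
A=onz('top',f([(178,197),(268,186),(196,300),(284,286)]),.077); print('A,B,C,D',A.round(4).tolist())
print('rib yaw A,B', [np.arctan2(*(p[1]-p[0])[[1,0]]) for p in [onz('top',f([(181,228),(173,165)]),.09),onz('top',f([(273,219),(264,155)]),.09),onz('top',f([(288,316),(280,254)]),.09)]])
print('model',onz('top',[(185.1,187),(205,183.9),(186.3,210),(212,211.1)],.004).round(3).tolist())
print('carton rim outer corners',onz('top',f([(113,145),(322,121),(140,358)]),.1).round(3).tolist())
c=np.array([.507,-.3725]);y=-.04;M=np.array([[np.cos(y),-np.sin(y)],[np.sin(y),np.cos(y)]])
for n,u in dict(fr=(50,-43),fl=(50,43),nr=(-50,-43),nl=(-50,43)).items(): print(n,(c+M@np.array(u)/1000).round(4))
B=A[3]; go(B[0],B[1],.2,1.66)
```

```text
A,B,C,D [[0.5986, 0.2746, 0.077], [0.6073, 0.1933, 0.077], [0.5053, 0.2588, 0.077], [0.5167, 0.1796, 0.077]]
rib yaw A,B [np.float64(0.12170280942513394), np.float64(0.13076913652354585), np.float64(0.11952671456885158)]
model [[0.598, 0.266, 0.004], [0.607, 0.199, 0.004], [0.52, 0.263, 0.004], [0.515, 0.176, 0.004]]
carton rim outer corners [[0.644, 0.329, 0.1], [0.662, 0.142, 0.1], [0.454, 0.305, 0.1]]
fr [ 0.5552 -0.4175]
fl [ 0.5587 -0.3315]
nr [ 0.4553 -0.4135]
nl [ 0.4588 -0.3275]
travel [-0.0658, 0.0927, 0.0433] turn 0.01 | now [0.4603 0.0808 0.2432] yawy 1.67
```

```bash
python3 -m pendant '[{"travel":[-0.033,0.046,0],"turn":0,"hand":0.045},{"travel":[-0.066,0.093,0.02],"turn":-0.02,"hand":0.045},{"travel":[-0.066,0.093,0.06],"turn":-0.02,"hand":0.045},{"travel":[-0.066,0.093,0.09],"turn":-0.02,"hand":0.045},{"travel":[-0.066,0.093,0.09],"turn":-0.02,"hand":0.045}]' 80
python3 - <<'E'
from h import *
go(.5167,.1796,.065,1.69); snap('side','f.png')
im=snap('side','f0.png'); cv2.imwrite('pics/f.png',cv2.resize(im[110:230,150:320,::-1],None,fx=4.4,fy=4.4,interpolation=cv2.INTER_CUBIC))
E
```

```text
time_s: 8.35
tool_pos: [0.5149, 0.179, 0.1479]
orientation: [-0.059, 0.998, -0.001, -0.005]
ft_force: [-0.8, -0.6, 0.6]
opening: 0.0448
finger_force: 0.0
travel [-0.0026, 0.0005, 0.0829] turn -0.0 | now [0.5149 0.179  0.1479] yawy 1.69
```

View pics/f.png

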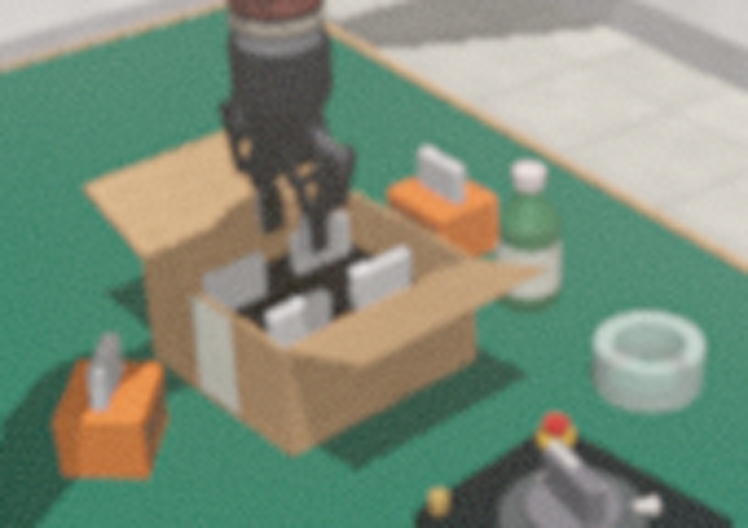

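The fingers hang above the near-right rib (crop 300,310). I'll descend, grip and lift.

```bash
python3 - <<'E'
from h import *
print(proj('side',[[.5167,.1796,.095],[.515,.179,.148]]))
E
python3 -m pendant '[{"travel":[-0.002,0,0.04],"turn":0,"hand":0.045},{"travel":[-0.002,0,0.08],"turn":0,"hand":0.045},{"travel":[-0.002,0,0.082],"turn":0,"hand":0.045},{"travel":[-0.002,0,0.082],"turn":0,"hand":0},{"travel":[-0.002,0,0.082],"turn":0,"hand":0}]' 80
python3 -m pendant '[{"travel":[0,0,0],"turn":0,"hand":0},{"travel":[0,0,0],"turn":0,"hand":0},{"travel":[0,0,0],"turn":0,"hand":0}]' 80
```

```text
[[217.49648888 178.39778807]
 [216.16664583 165.54105188]]
time_s: 8.95
tool_pos: [0.5211, 0.1795, 0.0735]
orientation: [-0.058, 0.998, 0.001, 0.003]
ft_force: [-0.3, 0.8, 0.4]
opening: 0.0165
finger_force: 0.0
time_s: 9.25
tool_pos: [0.5209, 0.18, 0.0733]
orientation: [-0.059, 0.998, 0.001, 0.003]
ft_force: [0.2, 0.8, 6.7]
opening: 0.0103
finger_force: 81.4
```

```bash
python3 -m pendant '[{"travel":[0,0,0],"turn":0,"hand":0.03},{"travel":[0,0,0],"turn":0,"hand":0.03},{"travel":[0,0,0.009],"turn":0,"hand":0.03},{"travel":[0,0,0.009],"turn":0,"hand":0.03},{"travel":[0,0,0.009],"turn":0,"hand":0}]' 80
python3 -m pendant '[{"travel":[0,0,0],"turn":0,"hand":0},{"travel":[0,0,0],"turn":0,"hand":0},{"travel":[0,0,0],"turn":0,"hand":0}]' 80
```

```text
time_s: 9.75
tool_pos: [0.5183, 0.1786, 0.061]
orientation: [-0.059, 0.998, -0.0, -0.001]
ft_force: [-0.2, 0.1, 0.0]
opening: 0.0171
finger_force: 0.0
time_s: 10.05
tool_pos: [0.5186, 0.1787, 0.0615]
orientation: [-0.059, 0.998, -0.0, -0.0]
ft_force: [0.0, 0.9, -2.1]
opening: 0.0108
finger_force: 77.9
```

```bash
python3 -m pendant '[{"travel":[0,0,-0.03],"turn":0,"hand":0},{"travel":[0,0,-0.07],"turn":0,"hand":0},{"travel":[0,0,-0.11],"turn":0,"hand":0},{"travel":[0,0,-0.15],"turn":0,"hand":0},{"travel":[0,0,-0.18],"turn":0,"hand":0}]' 80
python3 -m pendant '[{"travel":[0.01,-0.04,0],"turn":0,"hand":0},{"travel":[0.02,-0.08,0],"turn":0,"hand":0},{"travel":[0.03,-0.12,0],"turn":0,"hand":0},{"travel":[0.04,-0.16,0],"turn":0,"hand":0},{"travel":[0.045,-0.2,0],"turn":0,"hand":0}]' 80
python3 -m pendant '[{"travel":[0.01,-0.04,0],"turn":0,"hand":0},{"travel":[0.02,-0.08,0],"turn":0,"hand":0},{"travel":[0.03,-0.12,0],"turn":0,"hand":0},{"travel":[0.04,-0.16,0],"turn":0,"hand":0},{"travel":[0.045,-0.2,0],"turn":0,"hand":0}]' 80
python3 -m pendant '[{"travel":[0.01,-0.04,0],"turn":0,"hand":0},{"travel":[0.02,-0.08,0],"turn":0,"hand":0},{"travel":[0.03,-0.12,0],"turn":0,"hand":0},{"travel":[0.04,-0.16,0],"turn":0.1,"hand":0},{"travel":[0.04,-0.18,0],"turn":0.16,"hand":0}]' 80
python3 - <<'E'
from h import *
im=snap('top','g0.png');cv2.imwrite('pics/g.png',cv2.resize(im[120:270,150:420,::-1],None,fx=2.9,fy=2.9,interpolation=cv2.INTER_CUBIC))
st(); go(.4553,-.4135,.064,1.53)
E
```

```text
time_s: 10.55
tool_pos: [0.5192, 0.179, 0.2444]
orientation: [-0.059, 0.998, 0.0, 0.001]
ft_force: [0.4, -0.1, -3.1]
opening: 0.0112
finger_force: 78.0
time_s: 11.05
tool_pos: [0.4962, -0.0266, 0.2417]
orientation: [-0.059, 0.998, -0.0, -0.001]
ft_force: [0.6, 0.4, -2.3]
opening: 0.0109
finger_force: 78.3
time_s: 11.55
tool_pos: [0.4748, -0.2305, 0.2416]
orientation: [-0.058, 0.998, 0.0, -0.001]
ft_force: [0.5, -0.3, -1.5]
opening: 0.0108
finger_force: 78.3
time_s: 12.05
tool_pos: [0.4539, -0.4176, 0.2413]
orientation: [0.026, 1.0, -0.002, -0.002]
ft_force: [0.2, -0.9, -2.3]
opening: 0.0111
finger_force: 78.4
12.1 [ 0.4547 -0.4199  0.241 ] yawy 1.515 F [ 0.6 -3.6 -2.2] op 0.0111 ff 78.4
travel [-0.0005, 0.0075, 0.177] turn -0.015 | now [ 0.4547 -0.4199  0.241 ] yawy 1.515
```

View pics/g.png

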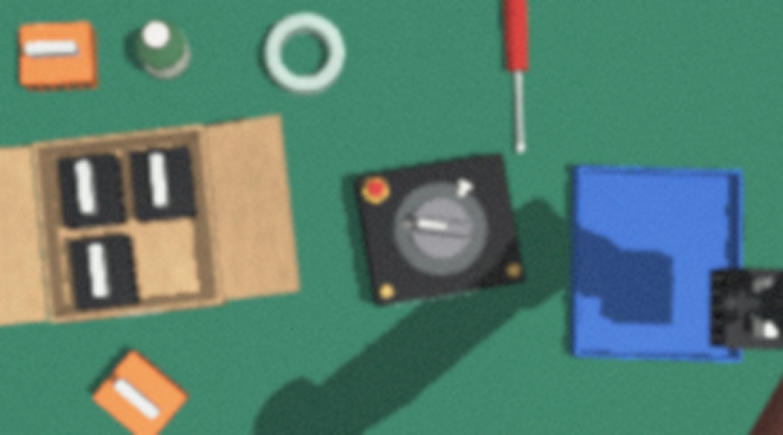

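The module hangs over the tray's near-right corner, the other three still stand in the carton, and nothing else has moved.

```bash
python3 -m pendant '[{"travel":[0,0.007,0.04],"turn":-0.015,"hand":0},{"travel":[0,0.007,0.08],"turn":-0.015,"hand":0},{"travel":[0,0.007,0.12],"turn":-0.015,"hand":0},{"travel":[0,0.007,0.15],"turn":-0.015,"hand":0},{"travel":[0,0.007,0.165],"turn":-0.015,"hand":0}]' 80
python3 -m pendant '[{"travel":[0,0,0.005],"turn":0,"hand":0},{"travel":[0,0,0.01],"turn":0,"hand":0},{"travel":[0,0,0.012],"turn":0,"hand":0},{"travel":[0,0,0.012],"turn":0,"hand":0}]' 80
```

```text
time_s: 12.6
tool_pos: [0.4561, -0.403, 0.0731]
orientation: [0.013, 1.0, 0.002, -0.003]
ft_force: [-0.7, 0.6, -1.1]
opening: 0.0111
finger_force: 78.3
time_s: 13.0
tool_pos: [0.4583, -0.4056, 0.0655]
orientation: [0.014, 1.0, -0.0, 0.001]
ft_force: [-0.7, -0.7, -2.2]
opening: 0.0113
finger_force: 78.3
```

```bash
python3 -m pendant '[{"travel":[0.002,-0.006,0],"turn":0,"hand":0},{"travel":[0.002,-0.006,0.002],"turn":0,"hand":0},{"travel":[0.002,-0.006,0.003],"turn":0,"hand":0},{"travel":[0.002,-0.006,0.004],"turn":0,"hand":0}]' 80
python3 -m pendant '[{"travel":[0,0,0.001],"turn":0,"hand":0.04},{"travel":[0,0,0.001],"turn":0,"hand":0.04},{"travel":[0,0,-0.04],"turn":0,"hand":0.045},{"travel":[0,0,-0.09],"turn":0,"hand":0.045},{"travel":[0,0,-0.14],"turn":0,"hand":0.045}]'
python3 - <<'E'
from h import *
st(); go(.6073,.1933,.2,1.69)
E
```

```text
time_s: 13.4
tool_pos: [0.4556, -0.4119, 0.062]
orientation: [0.014, 1.0, -0.0, 0.0]
ft_force: [-2.5, 1.3, 10.1]
opening: 0.011
finger_force: 79.9
time_s: 13.9
tool_pos: [0.4557, -0.4108, 0.2019]
orientation: [0.014, 1.0, 0.0, -0.0]
ft_force: [0.4, -1.1, 0.1]
opening: 0.0449
finger_force: 0.0
13.9 [ 0.4557 -0.4108  0.2019] yawy 1.543 F [ 0.4 -1.1  0.1] op 0.0449 ff 0.0
travel [-0.135, 0.608, 0.0023] turn -0.147 | now [ 0.4557 -0.4108  0.2019] yawy 1.543
```

```bash
python3 -m pendant '[{"travel":[-0.01,0.045,0],"turn":0,"hand":0.045},{"travel":[-0.02,0.09,0],"turn":0,"hand":0.045},{"travel":[-0.03,0.135,0],"turn":0,"hand":0.045},{"travel":[-0.04,0.18,0],"turn":0,"hand":0.045},{"travel":[-0.045,0.2,0],"turn":0,"hand":0.045}]'
python3 -m pendant '[{"travel":[-0.01,0.045,0],"turn":0,"hand":0.045},{"travel":[-0.02,0.09,0],"turn":0,"hand":0.045},{"travel":[-0.03,0.135,0],"turn":0,"hand":0.045},{"travel":[-0.04,0.18,0],"turn":0,"hand":0.045},{"travel":[-0.045,0.2,0],"turn":-0.14,"hand":0.045}]'
cat >> h.py <<'E'
def ribs(n='top',lo=.35):
    im=cams.grab_frame(n); 
    for q in models.pinpoint(n,'module1'):
        if q['p']>lo:
            p=onz(n,[q['position']],.005)[0]; c,r=map(int,q['position']); print('  mod',p[:2].round(3),round(q['p'],2))
    big=cv2.resize(im[120:270,150:420],None,fx=4,fy=4,interpolation=cv2.INTER_CUBIC); h=cv2.cvtColor(big,cv2.COLOR_RGB2HSV)
    m=((h[...,1]<45)&(h[...,2]>150)).astype(np.uint8)
    k,l,s,ce=cv2.connectedComponentsWithStats(m)
    for i in range(1,k):
        if 500<s[i,4]<3500:
            pts=np.argwhere(l==i)[:,::-1].astype(np.float32); (cx,cy),wh,_=cv2.minAreaRect(pts); b=cv2.boxPoints(cv2.minAreaRect(pts))
            e=sorted([(np.linalg.norm(b[j]-b[j-1]),j) for j in range(4)])[-1][1]; px=lambda P:[(150+P[0]/4-.375,120+P[1]/4-.375)]
            P=onz(n,px((cx,cy)),.077)[0]; d=onz(n,px(b[e]),.08)[0]-onz(n,px(b[e-1]),.08)[0]; a=(np.arctan2(d[1],d[0])+np.pi/2)%np.pi-np.pi/2
            print('  rib',P[:2].round(4),'yaw',round(a,3),'wh',np.round(wh).tolist())
    return im
E
python3 - <<'E'
from h import *
st(); ribs(); go(.6073,.1933,.2,1.69)
E
```

```text
time_s: 14.4
tool_pos: [0.508, -0.2062, 0.2009]
orientation: [0.01, 1.0, 0.002, 0.001]
ft_force: [0.0, -0.5, 0.6]
opening: 0.0453
finger_force: 0.0
time_s: 14.9
tool_pos: [0.5576, -0.0068, 0.2008]
orientation: [-0.062, 0.998, 0.002, 0.001]
ft_force: [-0.3, -0.0, 0.4]
opening: 0.0451
finger_force: 0.0
14.9 [ 0.5576 -0.0068  0.2008] yawy 1.695 F [-0.3 -0.   0.4] op 0.0451 ff 0.0
  mod [0.512 0.261] 0.98
  mod [0.602 0.275] 0.97
  mod [0.696 0.481] 0.76
  mod [0.363 0.222] 0.68
  mod [ 0.466 -0.418] 0.62
  mod [0.611 0.188] 0.6
  mod [0.756 0.317] 0.56
  rib [0.7731 0.1954] yaw 1.554 wh [38.0, 38.0]
  rib [0.758  0.3143] yaw 1.555 wh [70.0, 19.0]
  rib [0.7372 0.1707] yaw -0.777 wh [17.0, 47.0]
  rib [ 0.6778 -0.2125] yaw -0.009 wh [110.0, 11.0]
  rib [0.6076 0.1941] yaw 0.106 wh [73.0, 20.0]
  rib [0.6013 0.2764] yaw 0.092 wh [73.0, 21.0]
  rib [ 0.5621 -0.1244] yaw 1.467 wh [73.0, 43.0]
  rib [ 0.5272 -0.1213] yaw 1.448 wh [66.0, 27.0]
  rib [0.5073 0.2626] yaw 0.124 wh [73.0, 21.0]
  rib [ 0.455  -0.4175] yaw -0.041 wh [73.0, 19.0]
  rib [0.3639 0.2205] yaw 0.855 wh [68.0, 13.0]
  rib [ 0.3399 -0.0605] yaw 1.496 wh [137.0, 40.0]
travel [-0.0739, 0.1939, 0.0014] turn 0.003 | now [ 0.5576 -0.0082  0.2007] yawy 1.693
```

```bash
python3 -m pendant '[{"travel":[-0.017,0.045,0],"turn":0,"hand":0.045},{"travel":[-0.034,0.09,0],"turn":0,"hand":0.045},{"travel":[-0.051,0.135,0],"turn":0,"hand":0.045},{"travel":[-0.068,0.18,0],"turn":0,"hand":0.045},{"travel":[-0.074,0.194,0],"turn":0,"hand":0.045}]'
python3 -m pendant '[{"travel":[0,0,0.04],"turn":0,"hand":0.045},{"travel":[0,0,0.04],"turn":0,"hand":0.045},{"travel":[0,0,0.04],"turn":0,"hand":0.045}]'
python3 - <<'E'
from h import *
go(.608,.1935,.0615,1.68)
E
```

```text
time_s: 15.5
tool_pos: [0.6084, 0.1934, 0.2004]
orientation: [-0.059, 0.998, 0.002, 0.0]
ft_force: [0.2, 0.2, 0.5]
opening: 0.0453
finger_force: 0.0
time_s: 15.8
tool_pos: [0.6084, 0.1844, 0.1602]
orientation: [-0.054, 0.999, -0.001, -0.001]
ft_force: [0.3, 0.6, 1.2]
opening: 0.0446
finger_force: 0.0
travel [-0.0008, 0.0093, 0.0987] turn -0.001 | now [0.6084 0.1844 0.1602] yawy 1.679
```

```bash
python3 -m pendant '[{"travel":[0,0,0.03],"turn":0,"hand":0.045},{"travel":[0,0,0.03],"turn":0,"hand":0.045},{"travel":[0,0,0.03],"turn":0,"hand":0.045}]'
python3 - <<'E'
from h import *
go(.608,.1935,.0615,1.68)
E
```

```text
time_s: 16.1
tool_pos: [0.6093, 0.186, 0.132]
orientation: [-0.055, 0.998, -0.0, 0.0]
ft_force: [0.4, -0.3, 0.1]
opening: 0.0448
finger_force: 0.0
travel [0.0005, 0.0076, 0.0705] turn 0.001 | now [0.6093 0.186  0.132 ] yawy 1.681
```

```bash
python3 -m pendant '[{"travel":[0,0.007,0],"turn":0,"hand":0.045},{"travel":[0,0.007,0.04],"turn":0,"hand":0.045},{"travel":[0,0.007,0.07],"turn":0,"hand":0.045},{"travel":[0,0.007,0.07],"turn":0,"hand":0.045},{"travel":[0,0.007,0.07],"turn":0,"hand":0.0}]' 80
python3 -m pendant '[{"travel":[0,0,0],"turn":0,"hand":0},{"travel":[0,0,0],"turn":0,"hand":0},{"travel":[0,0,0],"turn":0,"hand":0},{"travel":[0,0,0],"turn":0,"hand":0}]' 80
```

```text
time_s: 16.6
tool_pos: [0.6085, 0.1947, 0.0621]
orientation: [-0.056, 0.998, 0.0, 0.001]
ft_force: [-0.1, -0.1, 1.2]
opening: 0.0318
finger_force: 0.0
time_s: 17.0
tool_pos: [0.6092, 0.1946, 0.063]
orientation: [-0.056, 0.998, 0.001, 0.002]
ft_force: [-0.6, 0.1, 6.0]
opening: 0.011
finger_force: 79.9
```

```bash
python3 -m pendant '[{"travel":[0,0,-0.03],"turn":0,"hand":0},{"travel":[0,0,-0.07],"turn":0,"hand":0},{"travel":[0,0,-0.11],"turn":0,"hand":0},{"travel":[0,0,-0.15],"turn":0,"hand":0},{"travel":[0,0,-0.175],"turn":0,"hand":0}]' 80
python3 -m pendant '[{"travel":[0.01,-0.04,0],"turn":0,"hand":0},{"travel":[0.02,-0.08,0],"turn":0,"hand":0},{"travel":[0.03,-0.12,0],"turn":0,"hand":0},{"travel":[0.035,-0.16,0],"turn":0,"hand":0},{"travel":[0.04,-0.2,0],"turn":0,"hand":0}]' 80
python3 -m pendant '[{"travel":[0.01,-0.04,0],"turn":0,"hand":0},{"travel":[0.02,-0.08,0],"turn":0,"hand":0},{"travel":[0.03,-0.12,0],"turn":0,"hand":0},{"travel":[0.035,-0.16,0],"turn":0,"hand":0},{"travel":[0.04,-0.2,0],"turn":0,"hand":0}]' 80
python3 -m pendant '[{"travel":[0.01,-0.05,0],"turn":0,"hand":0},{"travel":[0.02,-0.1,0],"turn":0,"hand":0},{"travel":[0.03,-0.15,0],"turn":0.1,"hand":0},{"travel":[0.039,-0.198,0],"turn":0.145,"hand":0},{"travel":[0.039,-0.198,0],"turn":0.145,"hand":0}]' 80
python3 -m pendant '[{"travel":[0,0,0.04],"turn":0,"hand":0},{"travel":[0,0,0.08],"turn":0,"hand":0},{"travel":[0,0,0.12],"turn":0,"hand":0},{"travel":[0,0,0.12],"turn":0,"hand":0},{"travel":[0,0,0.12],"turn":0,"hand":0}]' 80
python3 - <<'E'
from h import *
st(); go(.5555,-.412,.064,1.535)
E
```

```text
time_s: 17.5
tool_pos: [0.6085, 0.1942, 0.2393]
orientation: [-0.056, 0.998, 0.001, 0.002]
ft_force: [0.5, -0.1, -2.3]
opening: 0.0108
finger_force: 78.7
time_s: 18.0
tool_pos: [0.5894, -0.0107, 0.2357]
orientation: [-0.056, 0.998, -0.0, -0.001]
ft_force: [0.7, -0.6, -1.4]
opening: 0.0111
finger_force: 82.5
time_s: 18.5
tool_pos: [0.5721, -0.2137, 0.2356]
orientation: [-0.056, 0.998, 0.0, -0.001]
ft_force: [-0.0, -0.3, -1.4]
opening: 0.0111
finger_force: 81.2
time_s: 19.0
tool_pos: [0.5504, -0.4242, 0.2345]
orientation: [0.023, 1.0, -0.004, -0.003]
ft_force: [-1.5, 0.2, -2.0]
opening: 0.0108
finger_force: 81.5
time_s: 19.5
tool_pos: [0.5564, -0.4131, 0.1157]
orientation: [0.016, 1.0, 0.0, -0.001]
ft_force: [0.7, -0.1, -1.1]
opening: 0.011
finger_force: 81.4
19.5 [ 0.5564 -0.4131  0.1157] yawy 1.538 F [ 0.7 -0.1 -1.1] op 0.011 ff 81.4
travel [0.0009, 0.0011, 0.0517] turn 0.003 | now [ 0.5564 -0.4131  0.1157] yawy 1.538
```

```bash
python3 -m pendant '[{"travel":[0,0,0.035],"turn":0,"hand":0},{"travel":[0,0,0.047],"turn":0,"hand":0},{"travel":[0,0,0.05],"turn":0,"hand":0},{"travel":[0,0,0.053],"turn":0,"hand":0},{"travel":[0,0,0.053],"turn":0,"hand":0}]' 80
python3 -m pendant '[{"travel":[0,0,0],"turn":0,"hand":0.04},{"travel":[0,0,0],"turn":0,"hand":0.04},{"travel":[0,0,-0.04],"turn":0,"hand":0.045},{"travel":[0,0,-0.09],"turn":0,"hand":0.045},{"travel":[0,0,-0.14],"turn":0,"hand":0.045}]'
python3 -m pendant '[{"travel":[0,0.045,0],"turn":0,"hand":0.045},{"travel":[0,0.09,0],"turn":0,"hand":0.045},{"travel":[0,0.135,0],"turn":0,"hand":0.045},{"travel":[0,0.18,0],"turn":0,"hand":0.045},{"travel":[0,0.22,0],"turn":0,"hand":0.045}]'
python3 -m pendant '[{"travel":[0,0.045,0],"turn":0,"hand":0.045},{"travel":[0,0.09,0],"turn":0,"hand":0.045},{"travel":[0.01,0.135,0],"turn":0,"hand":0.045},{"travel":[0.02,0.18,0],"turn":-0.15,"hand":0.045},{"travel":[0.02,0.18,0],"turn":-0.15,"hand":0.045}]'
python3 - <<'E'
from h import *
st(); ribs(); go(.507,.2615,.2,1.69)
E
```

```text
time_s: 20.0
tool_pos: [0.5574, -0.4141, 0.0643]
orientation: [0.016, 1.0, -0.001, 0.001]
ft_force: [0.3, -0.0, -1.1]
opening: 0.0108
finger_force: 81.5
time_s: 20.5
tool_pos: [0.5565, -0.4134, 0.2048]
orientation: [0.016, 1.0, -0.0, 0.0]
ft_force: [0.8, -0.7, -0.0]
opening: 0.0449
finger_force: 0.0
time_s: 21.0
tool_pos: [0.5642, -0.191, 0.2039]
orientation: [0.016, 1.0, 0.0, 0.001]
ft_force: [0.8, 0.1, -0.4]
opening: 0.0451
finger_force: 0.0
time_s: 21.5
tool_pos: [0.549, -0.0032, 0.2038]
orientation: [-0.066, 0.998, 0.003, 0.001]
ft_force: [1.3, -0.2, -0.6]
opening: 0.045
finger_force: 0.0
21.5 [ 0.549  -0.0032  0.2038] yawy 1.704 F [ 1.3 -0.2 -0.6] op 0.045 ff 0.0
  mod [0.594 0.267] 0.92
  mod [ 0.552 -0.417] 0.89
  mod [0.364 0.22 ] 0.8
  mod [0.761 0.314] 0.79
  mod [0.701 0.488] 0.74
  mod [0.513 0.264] 0.56
  rib [0.7731 0.1954] yaw 1.554 wh [38.0, 38.0]
  rib [0.758  0.3143] yaw 1.555 wh [19.0, 70.0]
  rib [ 0.6778 -0.2128] yaw -0.017 wh [110.0, 11.0]
  rib [0.6013 0.2764] yaw 0.092 wh [73.0, 21.0]
  rib [ 0.5557 -0.4205] yaw 0.001 wh [73.0, 21.0]
  rib [ 0.5623 -0.1244] yaw 1.48 wh [72.0, 44.0]
  rib [ 0.5276 -0.1198] yaw 1.447 wh [69.0, 26.0]
  rib [0.5072 0.2626] yaw 0.115 wh [74.0, 21.0]
  rib [ 0.455  -0.4175] yaw -0.041 wh [73.0, 19.0]
  rib [0.3637 0.2206] yaw 0.839 wh [67.0, 13.0]
  rib [ 0.3323 -0.0514] yaw 1.556 wh [28.0, 129.0]
travel [0.0101, 0.2764, 0.0036] turn 0.001 | now [ 0.55   -0.0117  0.2037] yawy 1.691
```

```bash
python3 -m pendant '[{"travel":[0,0.045,0],"turn":0,"hand":0.045},{"travel":[0,0.09,0],"turn":0,"hand":0.045},{"travel":[0.005,0.135,0],"turn":0,"hand":0.045},{"travel":[0.01,0.18,0],"turn":0,"hand":0.045},{"travel":[0.01,0.225,0],"turn":0,"hand":0.045}]'
python3 -m pendant '[{"travel":[0,0.045,0],"turn":0,"hand":0.045},{"travel":[0,0.05,0.02],"turn":0,"hand":0.045},{"travel":[0,0.05,0.05],"turn":0,"hand":0.045},{"travel":[0,0.05,0.05],"turn":0,"hand":0.045},{"travel":[0,0.05,0.05],"turn":0,"hand":0.045}]'
python3 - <<'E'
from h import *
st(); go(.507,.2615,.0615,1.69)
E
```

```text
time_s: 22.1
tool_pos: [0.5141, 0.2085, 0.2033]
orientation: [-0.056, 0.998, -0.001, 0.001]
ft_force: [0.6, 0.9, -0.2]
opening: 0.0448
finger_force: 0.0
time_s: 22.6
tool_pos: [0.5088, 0.2571, 0.153]
orientation: [-0.057, 0.998, -0.001, 0.0]
ft_force: [-0.1, -0.7, 0.1]
opening: 0.0449
finger_force: 0.0
22.6 [0.5088 0.2571 0.153 ] yawy 1.684 F [-0.1 -0.7  0.1] op 0.0449 ff 0.0
travel [0.0013, 0.0047, 0.0915] turn -0.006 | now [0.5088 0.2571 0.153 ] yawy 1.684
```

```bash
python3 -m pendant '[{"travel":[0.001,0.004,0.04],"turn":0,"hand":0.045},{"travel":[0.001,0.004,0.08],"turn":0,"hand":0.045},{"travel":[0.001,0.004,0.092],"turn":0,"hand":0.045},{"travel":[0.001,0.004,0.092],"turn":0,"hand":0.045},{"travel":[0.001,0.004,0.092],"turn":0,"hand":0.0}]' 80
python3 -m pendant '[{"travel":[0,0,0],"turn":0,"hand":0},{"travel":[0,0,0],"turn":0,"hand":0},{"travel":[0,0,0],"turn":0,"hand":0},{"travel":[0,0,0],"turn":0,"hand":0}]' 80
python3 -m pendant '[{"travel":[0,0,-0.03],"turn":0,"hand":0},{"travel":[0,0,-0.07],"turn":0,"hand":0},{"travel":[0,0,-0.11],"turn":0,"hand":0},{"travel":[0,0,-0.15],"turn":0,"hand":0},{"travel":[0,0,-0.175],"turn":0,"hand":0}]' 80
python3 -m pendant '[{"travel":[0.01,-0.04,0],"turn":0,"hand":0},{"travel":[0.02,-0.08,0],"turn":0,"hand":0},{"travel":[0.03,-0.12,0],"turn":0,"hand":0},{"travel":[0.035,-0.16,0],"turn":0,"hand":0},{"travel":[0.04,-0.2,0],"turn":0,"hand":0}]' 80
python3 -m pendant '[{"travel":[0.01,-0.04,0],"turn":0,"hand":0},{"travel":[0.02,-0.08,0],"turn":0,"hand":0},{"travel":[0.03,-0.12,0],"turn":0,"hand":0},{"travel":[0.035,-0.16,0],"turn":0,"hand":0},{"travel":[0.04,-0.2,0],"turn":0,"hand":0}]' 80
python3 -m pendant '[{"travel":[0.01,-0.05,0],"turn":0,"hand":0},{"travel":[0.02,-0.1,0],"turn":0,"hand":0},{"travel":[0.03,-0.15,0],"turn":0.1,"hand":0},{"travel":[0.037,-0.179,0],"turn":0.15,"hand":0},{"travel":[0.037,-0.179,0],"turn":0.15,"hand":0}]' 80
python3 -m pendant '[{"travel":[0,0,0.02],"turn":0,"hand":0},{"travel":[0,0,0.04],"turn":0,"hand":0},{"travel":[0,0,0.05],"turn":0,"hand":0},{"travel":[0,0,0.05],"turn":0,"hand":0}]' 80
python3 - <<'E'
from h import *
st(); ribs(); go(.457,-.327,.064,1.535)
E
```

```text
time_s: 23.1
tool_pos: [0.508, 0.263, 0.0627]
orientation: [-0.058, 0.998, 0.001, 0.002]
ft_force: [0.1, -0.3, 0.1]
opening: 0.0318
finger_force: 0.0
time_s: 23.5
tool_pos: [0.5077, 0.2631, 0.0628]
orientation: [-0.058, 0.998, 0.001, 0.002]
ft_force: [-0.0, -1.2, 6.4]
opening: 0.011
finger_force: 79.7
time_s: 24.0
tool_pos: [0.5066, 0.2632, 0.2391]
orientation: [-0.059, 0.998, 0.001, 0.002]
ft_force: [0.2, -0.0, -3.3]
opening: 0.0113
finger_force: 78.6
time_s: 24.5
tool_pos: [0.4888, 0.058, 0.2358]
orientation: [-0.059, 0.998, 0.0, -0.0]
ft_force: [1.5, -0.1, -2.0]
opening: 0.0109
finger_force: 78.5
time_s: 25.0
tool_pos: [0.4725, -0.1451, 0.2358]
orientation: [-0.059, 0.998, 0.0, -0.0]
ft_force: [0.4, 0.3, -1.4]
opening: 0.0106
finger_force: 78.5
time_s: 25.5
tool_pos: [0.4543, -0.3328, 0.2356]
orientation: [0.022, 1.0, -0.003, -0.001]
ft_force: [0.5, 0.2, -1.9]
opening: 0.0108
finger_force: 78.8
time_s: 25.9
tool_pos: [0.4568, -0.3243, 0.1842]
orientation: [0.016, 1.0, 0.001, -0.002]
ft_force: [0.0, -1.1, -2.6]
opening: 0.0108
finger_force: 78.6
25.9 [ 0.4568 -0.3243  0.1842] yawy 1.539 F [ 0.  -1.1 -2.6] op 0.0108 ff 78.6
  mod [0.765 0.313] 0.87
  mod [0.695 0.482] 0.87
  mod [0.598 0.261] 0.85
  mod [0.364 0.218] 0.84
  mod [ 0.555 -0.405] 0.65
  mod [ 0.459 -0.354] 0.59
  rib [0.7731 0.1954] yaw 1.554 wh [38.0, 38.0]
  rib [0.758  0.3143] yaw 1.555 wh [70.0, 19.0]
  rib [ 0.6778 -0.2129] yaw -0.017 wh [110.0, 11.0]
  rib [0.6012 0.2764] yaw 0.095 wh [73.0, 21.0]
  rib [ 0.556  -0.4204] yaw 0.015 wh [72.0, 21.0]
  rib [ 0.562  -0.1242] yaw 1.477 wh [71.0, 43.0]
  rib [ 0.5286 -0.1123] yaw 1.426 wh [50.0, 26.0]
  rib [0.3646 0.2202] yaw 0.855 wh [71.0, 17.0]
travel [0.0011, -0.0013, 0.1222] turn 0.004 | now [ 0.4581 -0.3257  0.1862] yawy 1.539
```

```bash
python3 -m pendant '[{"travel":[0,0,0.04],"turn":0,"hand":0},{"travel":[0,0,0.08],"turn":0,"hand":0},{"travel":[0,0,0.105],"turn":0,"hand":0},{"travel":[0,0,0.115],"turn":0,"hand":0},{"travel":[0,0,0.122],"turn":0,"hand":0}]' 80
python3 -m pendant '[{"travel":[0,0,0.001],"turn":0,"hand":0},{"travel":[0,0,0.001],"turn":0,"hand":0}]' 80
python3 -m pendant '[{"travel":[0,0,0],"turn":0,"hand":0.04},{"travel":[0,0,0],"turn":0,"hand":0.04},{"travel":[0,0,-0.04],"turn":0,"hand":0.045},{"travel":[0,0,-0.09],"turn":0,"hand":0.045},{"travel":[0,0,-0.14],"turn":0,"hand":0.045}]'
python3 -m pendant '[{"travel":[-0.02,0.045,0],"turn":0,"hand":0.045},{"travel":[-0.04,0.09,0],"turn":0,"hand":0.045},{"travel":[-0.06,0.135,0],"turn":0,"hand":0.045},{"travel":[-0.08,0.18,0],"turn":0,"hand":0.045},{"travel":[-0.09,0.21,0],"turn":0,"hand":0.045}]'
python3 -m pendant '[{"travel":[0,0.045,0],"turn":0,"hand":0.045},{"travel":[0,0.09,0],"turn":0,"hand":0.045},{"travel":[0,0.135,0],"turn":0,"hand":0.045},{"travel":[0,0.15,0],"turn":-0.14,"hand":0.045},{"travel":[0,0.15,0],"turn":-0.14,"hand":0.045}]'
python3 - <<'E'
from h import *
st(); ribs(); go(.601,.2755,.2,1.68)
E
```

```text
time_s: 26.5
tool_pos: [0.4585, -0.3264, 0.0641]
orientation: [0.016, 1.0, -0.0, 0.001]
ft_force: [0.1, 0.7, -2.1]
opening: 0.011
finger_force: 78.5
time_s: 26.7
tool_pos: [0.4588, -0.3268, 0.0641]
orientation: [0.016, 1.0, -0.001, 0.001]
ft_force: [-0.1, -0.2, -2.0]
opening: 0.0106
finger_force: 78.8
time_s: 27.2
tool_pos: [0.4575, -0.3258, 0.2047]
orientation: [0.016, 1.0, -0.0, -0.0]
ft_force: [1.9, 0.2, 0.8]
opening: 0.0451
finger_force: 0.0
time_s: 27.7
tool_pos: [0.5566, -0.114, 0.2035]
orientation: [0.014, 1.0, 0.001, 0.001]
ft_force: [0.5, -0.2, 0.5]
opening: 0.0447
finger_force: 0.0
time_s: 28.2
tool_pos: [0.5595, 0.0354, 0.2033]
orientation: [-0.057, 0.998, 0.001, 0.001]
ft_force: [0.1, -0.6, 0.1]
opening: 0.045
finger_force: 0.0
28.2 [0.5595 0.0354 0.2033] yawy 1.685 F [ 0.1 -0.6  0.1] op 0.045 ff 0.0
  mod [0.694 0.489] 0.96
  mod [ 0.551 -0.422] 0.93
  mod [0.757 0.302] 0.91
  mod [ 0.448 -0.403] 0.77
  mod [ 0.458 -0.327] 0.72
  mod [0.595 0.266] 0.7
  mod [0.361 0.208] 0.65
  rib [0.7731 0.1954] yaw 1.554 wh [38.0, 38.0]
  rib [0.758  0.3143] yaw 1.555 wh [70.0, 19.0]
  rib [0.7367 0.1713] yaw -0.809 wh [17.0, 47.0]
  rib [ 0.6778 -0.2129] yaw -0.017 wh [110.0, 11.0]
  rib [0.6012 0.2765] yaw 0.095 wh [73.0, 21.0]
  rib [ 0.5557 -0.4205] yaw 0.001 wh [73.0, 21.0]
  rib [ 0.5621 -0.1243] yaw 1.48 wh [72.0, 43.0]
  rib [ 0.5274 -0.1195] yaw 1.434 wh [70.0, 27.0]
  rib [ 0.4566 -0.332 ] yaw -0.037 wh [74.0, 21.0]
  rib [ 0.455  -0.4175] yaw -0.041 wh [19.0, 73.0]
  rib [0.3638 0.2205] yaw 0.855 wh [67.0, 13.0]
  rib [0.3414 0.0051] yaw 1.496 wh [139.0, 41.0]
travel [-0.0667, 0.2404, 0.0029] turn -0.006 | now [0.5595 0.0295 0.2032] yawy 1.674
```

```bash
python3 -m pendant '[{"travel":[-0.013,0.045,0],"turn":0,"hand":0.045},{"travel":[-0.026,0.09,0],"turn":0,"hand":0.045},{"travel":[-0.039,0.135,0],"turn":0,"hand":0.045},{"travel":[-0.052,0.18,0],"turn":0,"hand":0.045},{"travel":[-0.065,0.22,0],"turn":0,"hand":0.045}]'
python3 -m pendant '[{"travel":[-0.002,0.02,0],"turn":0,"hand":0.045},{"travel":[-0.002,0.02,0.02],"turn":0,"hand":0.045},{"travel":[-0.002,0.02,0.05],"turn":0,"hand":0.045},{"travel":[-0.002,0.02,0.05],"turn":0,"hand":0.045},{"travel":[-0.002,0.02,0.05],"turn":0,"hand":0.045}]'
python3 - <<'E'
from h import *
st(); go(.601,.2755,.0615,1.675)
E
```

```text
time_s: 28.8
tool_pos: [0.6017, 0.2559, 0.203]
orientation: [-0.051, 0.999, -0.001, 0.0]
ft_force: [-0.0, 0.6, -0.3]
opening: 0.0452
finger_force: 0.0
time_s: 29.3
tool_pos: [0.601, 0.274, 0.1528]
orientation: [-0.051, 0.999, -0.001, -0.0]
ft_force: [-0.1, 0.0, 1.3]
opening: 0.0452
finger_force: 0.0
29.3 [0.601  0.274  0.1528] yawy 1.674 F [-0.1  0.   1.3] op 0.0452 ff 0.0
travel [-0.0002, 0.0016, 0.0913] turn -0.001 | now [0.601  0.274  0.1528] yawy 1.674
```

```bash
python3 -m pendant '[{"travel":[0,0.001,0.04],"turn":0,"hand":0.045},{"travel":[0,0.001,0.08],"turn":0,"hand":0.045},{"travel":[0,0.001,0.092],"turn":0,"hand":0.045},{"travel":[0,0.001,0.092],"turn":0,"hand":0.045},{"travel":[0,0.001,0.092],"turn":0,"hand":0.0}]' 80
python3 -m pendant '[{"travel":[0,0,0],"turn":0,"hand":0},{"travel":[0,0,0],"turn":0,"hand":0},{"travel":[0,0,0],"turn":0,"hand":0},{"travel":[0,0,0],"turn":0,"hand":0}]' 80
python3 -m pendant '[{"travel":[0,0,-0.03],"turn":0,"hand":0},{"travel":[0,0,-0.07],"turn":0,"hand":0},{"travel":[0,0,-0.11],"turn":0,"hand":0},{"travel":[0,0,-0.15],"turn":0,"hand":0},{"travel":[0,0,-0.175],"turn":0,"hand":0}]' 80
python3 -m pendant '[{"travel":[0.01,-0.04,0],"turn":0,"hand":0},{"travel":[0.02,-0.08,0],"turn":0,"hand":0},{"travel":[0.03,-0.12,0],"turn":0,"hand":0},{"travel":[0.035,-0.16,0],"turn":0,"hand":0},{"travel":[0.035,-0.2,0],"turn":0,"hand":0}]' 80
python3 -m pendant '[{"travel":[0.01,-0.04,0],"turn":0,"hand":0},{"travel":[0.02,-0.08,0],"turn":0,"hand":0},{"travel":[0.03,-0.12,0],"turn":0,"hand":0},{"travel":[0.035,-0.16,0],"turn":0,"hand":0},{"travel":[0.035,-0.2,0],"turn":0,"hand":0}]' 80
python3 -m pendant '[{"travel":[0.01,-0.05,0],"turn":0,"hand":0},{"travel":[0.02,-0.1,0],"turn":0,"hand":0},{"travel":[0.03,-0.15,0],"turn":0.1,"hand":0},{"travel":[0.035,-0.197,0],"turn":0.14,"hand":0},{"travel":[0.035,-0.197,0],"turn":0.14,"hand":0}]' 80
python3 -m pendant '[{"travel":[0,0,0.02],"turn":0,"hand":0},{"travel":[0,0,0.04],"turn":0,"hand":0},{"travel":[0,0,0.05],"turn":0,"hand":0},{"travel":[0,0,0.05],"turn":0,"hand":0}]' 80
python3 - <<'E'
from h import *
st(); ribs(); go(.558,-.3285,.064,1.535)
E
```

```text
time_s: 29.8
tool_pos: [0.6022, 0.2779, 0.0631]
orientation: [-0.053, 0.999, 0.001, 0.002]
ft_force: [-0.2, -0.4, 0.8]
opening: 0.0317
finger_force: 0.0
time_s: 30.2
tool_pos: [0.6021, 0.2778, 0.0632]
orientation: [-0.053, 0.999, 0.001, 0.002]
ft_force: [-0.7, -1.9, 6.8]
opening: 0.0108
finger_force: 80.1
time_s: 30.7
tool_pos: [0.6007, 0.2783, 0.2391]
orientation: [-0.054, 0.999, 0.001, 0.002]
ft_force: [0.2, -0.1, -3.2]
opening: 0.0109
finger_force: 78.8
time_s: 31.2
tool_pos: [0.5852, 0.0739, 0.2355]
orientation: [-0.054, 0.999, 0.0, -0.001]
ft_force: [0.9, 0.3, -2.9]
opening: 0.0106
finger_force: 78.7
time_s: 31.7
tool_pos: [0.572, -0.1287, 0.2356]
orientation: [-0.054, 0.999, 0.0, -0.001]
ft_force: [0.9, 0.9, -1.9]
opening: 0.0112
finger_force: 78.7
time_s: 32.2
tool_pos: [0.5549, -0.3385, 0.2351]
orientation: [0.024, 1.0, -0.005, -0.002]
ft_force: [-1.1, -0.9, -2.9]
opening: 0.0106
finger_force: 79.2
time_s: 32.6
tool_pos: [0.5585, -0.3257, 0.1836]
orientation: [0.016, 1.0, 0.001, -0.002]
ft_force: [-0.7, -0.6, -2.5]
opening: 0.0108
finger_force: 79.1
32.6 [ 0.5585 -0.3257  0.1836] yawy 1.539 F [-0.7 -0.6 -2.5] op 0.0108 ff 79.1
  mod [ 0.465 -0.332] 0.94
  mod [0.765 0.319] 0.91
  mod [0.371 0.219] 0.87
  mod [ 0.561 -0.364] 0.79
  mod [0.688 0.469] 0.56
  rib [0.7731 0.1954] yaw 1.554 wh [38.0, 38.0]
  rib [0.758  0.3143] yaw 1.555 wh [19.0, 70.0]
  rib [ 0.6794 -0.2124] yaw -0.008 wh [106.0, 9.0]
  rib [ 0.4711 -0.3314] yaw -0.036 wh [38.0, 18.0]
  rib [ 0.3743 -0.3758] yaw 0.901 wh [128.0, 35.0]
  rib [0.3646 0.2202] yaw 0.855 wh [71.0, 17.0]
travel [0.0021, -0.0015, 0.1222] turn 0.003 | now [ 0.56   -0.327   0.1862] yawy 1.538
```

```bash
python3 -m pendant '[{"travel":[0,0,0.04],"turn":0,"hand":0},{"travel":[0,0,0.08],"turn":0,"hand":0},{"travel":[0,0,0.105],"turn":0,"hand":0},{"travel":[0,0,0.115],"turn":0,"hand":0},{"travel":[0,0,0.122],"turn":0,"hand":0}]' 80
python3 -m pendant '[{"travel":[0,0,0.001],"turn":0,"hand":0},{"travel":[0,0,0.001],"turn":0,"hand":0}]' 80
python3 -m pendant '[{"travel":[0,0,0],"turn":0,"hand":0.04},{"travel":[0,0,0],"turn":0,"hand":0.04},{"travel":[0,0,-0.04],"turn":0,"hand":0.045},{"travel":[0,0,-0.09],"turn":0,"hand":0.045},{"travel":[0,0,-0.14],"turn":0,"hand":0.045}]'
python3 -m pendant '[{"travel":[0,0.045,0],"turn":0,"hand":0.045},{"travel":[0,0.09,0],"turn":0,"hand":0.045},{"travel":[0.0,0.135,0],"turn":0,"hand":0.045},{"travel":[0,0.18,0],"turn":0,"hand":0.045},{"travel":[0,0.22,0],"turn":0,"hand":0.045}]'
python3 -m pendant '[{"travel":[0,0.045,0],"turn":0,"hand":0.045},{"travel":[0,0.09,0],"turn":0,"hand":0.045},{"travel":[0.0,0.1,0],"turn":0,"hand":0.045},{"travel":[0,0.1,0],"turn":0,"hand":0.045}]'
python3 - <<'E'
from h import *
st(); im=ribs(); c1=cv2.resize(im[165:235,260:340],(480,420),interpolation=cv2.INTER_CUBIC); c2=cv2.resize(im[165:255,335:415],(320,360),interpolation=cv2.INTER_CUBIC)
o=np.zeros((420,800,3),np.uint8);o[:,:480]=c1;o[:360,480:]=c2;cv2.imwrite('pics/h.png',o[:,:,::-1])
for n in('top','side'):
  if n=='side': cams.grab_frame(n)
  for t,z in(('selector_grip',.091),('selector_pointer',.091),('index_mark',.065)): print(n,t,[(np.round(q['position'],1).tolist(),onz(n,[q['position']],z)[0].round(4).tolist(),round(q['p'],2)) for q in models.pinpoint(n,t)])
E
```

```text
time_s: 33.2
tool_pos: [0.5605, -0.3276, 0.0642]
orientation: [0.016, 1.0, -0.001, 0.001]
ft_force: [-3.6, -2.1, 21.0]
opening: 0.0106
finger_force: 84.2
time_s: 33.4
tool_pos: [0.561, -0.3279, 0.0645]
orientation: [0.016, 1.0, -0.001, 0.002]
ft_force: [-0.2, -0.3, -2.6]
opening: 0.0116
finger_force: 79.2
time_s: 33.9
tool_pos: [0.5598, -0.3271, 0.2049]
orientation: [0.016, 1.0, -0.0, 0.0]
ft_force: [1.8, -0.1, -0.2]
opening: 0.0451
finger_force: 0.0
time_s: 34.4
tool_pos: [0.5674, -0.1045, 0.2039]
orientation: [0.016, 1.0, 0.0, 0.001]
ft_force: [0.5, 0.9, -0.3]
opening: 0.0449
finger_force: 0.0
time_s: 34.8
tool_pos: [0.5706, -0.0041, 0.2034]
orientation: [0.014, 1.0, 0.001, 0.001]
ft_force: [0.0, -0.1, -0.0]
opening: 0.045
finger_force: 0.0
34.8 [ 0.5706 -0.0041  0.2034] yawy 1.544 F [ 0.  -0.1 -0. ] op 0.045 ff 0.0
  mod [ 0.458 -0.33 ] 0.96
  mod [ 0.556 -0.407] 0.83
  mod [0.368 0.217] 0.8
  mod [0.773 0.315] 0.74
  mod [ 0.553 -0.328] 0.62
  mod [ 0.457 -0.409] 0.61
  rib [0.7731 0.1954] yaw 1.554 wh [38.0, 38.0]
  rib [0.758  0.3143] yaw 1.555 wh [70.0, 19.0]
  rib [ 0.6782 -0
[... 351 characters left out ...]
0.2207] yaw 0.835 wh [68.0, 13.0]
  rib [ 0.3552 -0.025 ] yaw 1.379 wh [136.0, 40.0]
top selector_grip [([302.2, 199.2], [0.5442, -0.1214, 0.091], 0.74), ([372.8, 210.9], [0.5031, -0.3456, 0.091], 0.31), ([249.3, 184.0], [0.5959, 0.0475, 0.091], 0.26)]
top selector_pointer [([285.8, 195.8], [0.5559, -0.0691, 0.091], 0.58)]
top index_mark [([307.6, 187.8], [0.583, -0.1427, 0.065], 0.58)]
side selector_grip []
side selector_pointer [([275.9, 216.6], [0.543, -0.1071, 0.091], 0.58)]
side index_mark [([292.7, 224.6], [0.5797, -0.1439, 0.065], 0.74), ([275.2, 217.1], [0.5611, -0.0826, 0.065], 0.72), ([299.0, 196.9], [0.6941, -0.0475, 0.065], 0.55), ([301.1, 294.9], [0.4134, -0.3615, 0.065], 0.19)]
```

View pics/h.png

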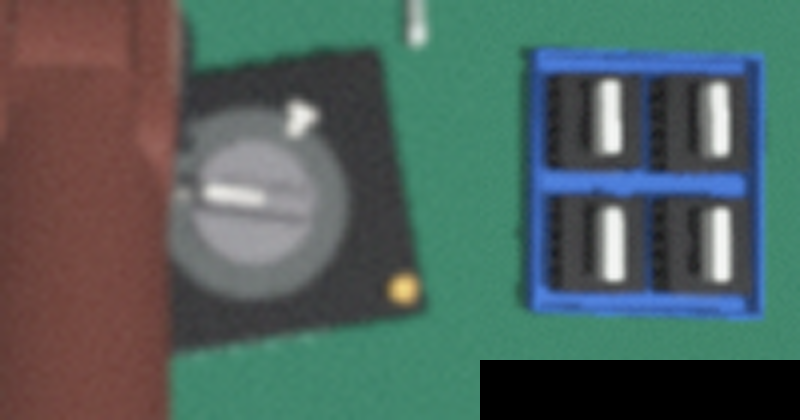

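All four modules stand in the tray. In the crop the dial centre is at (256,204), the index arrow at (300,118) points inward, and the pointer points left.

Run:
```python
from h import *
T=lambda d:np.arctan2(d[1],d[0])
for f in('a_top.png','c.png','e0.png','g0.png'):
    im=cv2.imread('pics/'+f); s=8; x0,y0=265,165
    big=cv2.resize(im[y0:235,x0:340],None,fx=s,fy=s,interpolation=cv2.INTER_CUBIC); g=cv2.cvtColor(big,cv2.COLOR_BGR2GRAY)
    px=lambda P:[(x0+(P[0]+.5)/s-.5,y0+(P[1]+.5)/s-.5)]
    hs=cv2.cvtColor(big,cv2.COLOR_BGR2HSV); m=((g>165)&(hs[...,1]<60)).astype(np.uint8)
    k,l,st_,ce=cv2.connectedComponentsWithStats(m)
    H=cv2.HoughCircles(cv2.GaussianBlur(g,(9,9),3),cv2.HOUGH_GRADIENT,1,100,param1=60,param2=15,minRadius=100,maxRadius=135)
    H2=cv2.HoughCircles(cv2.GaussianBlur(g,(9,9),3),cv2.HOUGH_GRADIENT,1,100,param1=60,param2=15,minRadius=70,maxRadius=95)
    print(f,'ring',H[0][0],onz('top',px(H[0][0]),.062)[0].round(4),'disc',H2[0][0],onz('top',px(H2[0][0]),.069)[0].round(4))
    A=onz('top',px(H2[0][0]),.069)[0]; A2=onz('top',px(H[0][0]),.062)[0]
    for i in range(1,k):
        if st_[i,4]>150:
            c=ce[i]; b=st_[i]; P=onz('top',px(c),.065)[0]; pts=np.argwhere(l==i)[:,::-1].astype(np.float32); vx,vy,cx,cy=cv2.fitLine(pts,2,0,.01,.01).ravel()
            d=onz('top',px((cx+20*vx,cy+20*vy)),.1)[0]-onz('top',px((cx-20*vx,cy-20*vy)),.1)[0]
            print('  blob',c.round(1),b[4],'dist',np.linalg.norm((P-A)[:2]).round(4),'ang from disc',T(P-A).round(3),'from ring',T(P-A2).round(3),'linedir',(T(d)%np.pi).round(3))
```

```text
Traceback (most recent call last):
TypeError: 'NoneType' object is not subscriptable
```

Run:
```python
from h import *
T=lambda d:np.arctan2(d[1],d[0])
for f in('a_top.png','c.png','e0.png','g0.png'):
    im=cv2.imread('pics/'+f); s=8; x0,y0=265,165
    big=cv2.resize(im[y0:235,x0:340],None,fx=s,fy=s,interpolation=cv2.INTER_CUBIC); g=cv2.cvtColor(big,cv2.COLOR_BGR2GRAY)
    px=lambda P:[(x0+(P[0]+.5)/s-.5,y0+(P[1]+.5)/s-.5)]
    hs=cv2.cvtColor(big,cv2.COLOR_BGR2HSV); m=((g>165)&(hs[...,1]<60)).astype(np.uint8)
    k,l,st_,ce=cv2.connectedComponentsWithStats(m)
    # ring+disc silhouette: grey, brighter than tester, low saturation vs green
    rm=((g>75)&(hs[...,1]<80)).astype(np.uint8); rm=cv2.morphologyEx(rm,cv2.MORPH_OPEN,np.ones((15,15)))
    cs=max(cv2.findContours(rm,0,2)[0],key=cv2.contourArea); h=cv2.convexHull(cs); e=cv2.fitEllipse(cs); ring=e[0]
    A=onz('top',px(ring),.062)[0]
    print(f,'ring',np.round(ring,1),'axes',np.round(e[1],1),A.round(4))
    for i in range(1,k):
        if st_[i,4]>150:
            c=ce[i]; P=onz('top',px(c),.065)[0]; pts=np.argwhere(l==i)[:,::-1].astype(np.float32); vx,vy,cx,cy=cv2.fitLine(pts,2,0,.01,.01).ravel()
            d=onz('top',px((cx+20*vx,cy+20*vy)),.1)[0]-onz('top',px((cx-20*vx,cy-20*vy)),.1)[0]
            print('  blob',c.round(1),st_[i,4],P.round(4),'dist',np.linalg.norm((P-A)[:2]).round(4),'ang',T(P-A).round(3),'linedir',(T(d)%np.pi).round(3))
```

```text
a_top.png ring [297.5 267.2] axes [258.6 274.6] [ 0.5502 -0.1231  0.062 ]
  blob [517.2  37.1] 634 [ 0.643  -0.2149  0.065 ] dist 0.1306 ang -0.78 linedir 3.105
  blob [359.  159.3] 986 [ 0.5938 -0.149   0.065 ] dist 0.0507 ang -0.535 linedir 2.672
  blob [273.3 259.3] 1880 [ 0.5534 -0.113   0.065 ] dist 0.0106 ang 1.269 linedir 1.409
c.png ring [297.7 267. ] axes [260.  276.2] [ 0.5503 -0.1232  0.062 ]
  blob [517.2  34.7] 782 [ 0.644 -0.215  0.065] dist 0.1311 ang -0.775 linedir 3.118
  blob [358.8 159.3] 1050 [ 0.5938 -0.1489  0.065 ] dist 0.0505 ang -0.533 linedir 2.675
  blob [273.9 259.4] 2073 [ 0.5533 -0.1133  0.065 ] dist 0.0104 ang 1.271 linedir 1.407
e0.png ring [297.5 267.4] axes [260.1 276.1] [ 0.5501 -0.1231  0.062 ]
  blob [517.2  34.1] 804 [ 0.6442 -0.2149  0.065 ] dist 0.1315 ang -0.773 linedir 3.118
  blob [358.7 159.6] 1064 [ 0.5937 -0.1489  0.065 ] dist 0.0506 ang -0.534 linedir 2.68
  blob [273.7 259.4] 2055 [ 0.5533 -0.1132  0.065 ] dist 0.0104 ang 1.257 linedir 1.412
g0.png ring [297.5 267.5] axes [259.3 276. ] [ 0.5501 -0.1231  0.062 ]
  blob [517.2  34.4] 797 [ 0.6441 -0.215   0.065 ] dist 0.1314 ang -0.774 linedir 3.11
  blob [358.7 159.5] 1048 [ 0.5937 -0.1489  0.065 ] dist 0.0507 ang -0.533 linedir 2.672
  blob [273.8 259.4] 2058 [ 0.5533 -0.1133  0.065 ] dist 0.0104 ang 1.253 linedir 1.409
```

```bash
python3 -m pendant '[{"travel":[0,0,0],"turn":0.7,"hand":0.045},{"travel":[0,0,0],"turn":0.7,"hand":0.045},{"travel":[0,0,0],"turn":0.7,"hand":0.045},{"travel":[0,0,0],"turn":0.7,"hand":0.045},{"travel":[0,0,0],"turn":0.7,"hand":0.045}]'
python3 -m pendant '[{"travel":[0,0,0],"turn":0.7,"hand":0.045},{"travel":[0,0,0],"turn":0.7,"hand":0.045},{"travel":[0,0,0],"turn":0.7,"hand":0.045},{"travel":[0,0,0],"turn":0.7,"hand":0.045},{"travel":[0,0,0],"turn":0.7,"hand":0.045}]'
python3 -m pendant '[{"travel":[0,0,0],"turn":0.3,"hand":0.045},{"travel":[0,0,0],"turn":0.3,"hand":0.045},{"travel":[0,0,0],"turn":0.3,"hand":0.045}]'
python3 - <<'E'
from h import *
st(); print(status.state()['joint_positions'].round(2)); go(.5485,-.124,.15,-.161)
c=302.3,198.4; print(onz('top',[(302.0,198.3)],.069),onz('top',[(302.6,198.4)],.062))
E
```

```text
time_s: 35.75
tool_pos: [0.5702, -0.0075, 0.2027]
orientation: [0.361, 0.933, -0.0, -0.0]
ft_force: [0.0, -0.5, 1.0]
opening: 0.0451
finger_force: 0.0
time_s: 36.25
tool_pos: [0.5702, -0.0074, 0.2026]
orientation: [0.659, 0.752, -0.0, -0.0]
ft_force: [0.6, -0.4, 0.5]
opening: 0.0451
finger_force: 0.0
time_s: 36.55
tool_pos: [0.5702, -0.0073, 0.2025]
orientation: [0.762, 0.648, -0.0, 0.0]
ft_force: [-0.2, 0.4, -1.1]
opening: 0.045
finger_force: 0.0
36.5 [ 0.5702 -0.0073  0.2025] yawy -0.162 F [-0.2  0.4 -1.1] op 0.045 ff 0.0
[-0.42  0.59  0.64  1.71 -0.41  0.98  0.21]
travel [-0.1187, -0.0026, 0.0526] turn -0.001 | now [ 0.5702 -0.0073  0.2025] yawy -0.162
[[ 0.54858967 -0.12317964  0.069     ]] [[ 0.54871697 -0.12586587  0.062     ]]
```

```bash
python3 -m pendant '[{"travel":[-0.04,-0.001,0],"turn":0,"hand":0.045},{"travel":[-0.08,-0.002,0.02],"turn":0,"hand":0.045},{"travel":[-0.119,-0.002,0.05],"turn":0,"hand":0.045},{"travel":[-0.119,-0.002,0.07],"turn":0,"hand":0.045},{"travel":[-0.119,-0.002,0.07],"turn":0,"hand":0.045}]' 40
python3 -m pendant '[{"travel":[0,0,0],"turn":0,"hand":0.045},{"travel":[0,0,0],"turn":0,"hand":0.045}]'
python3 - <<'E'
from h import *
st(); go(.5485,-.124,.074,-.161)
E
```

```text
time_s: 37.05
tool_pos: [0.5467, -0.1251, 0.1303]
orientation: [0.762, 0.647, -0.002, -0.003]
ft_force: [0.0, 0.6, -0.1]
opening: 0.045
finger_force: 0.0
time_s: 37.25
tool_pos: [0.5503, -0.1234, 0.1338]
orientation: [0.761, 0.649, 0.001, 0.001]
ft_force: [0.2, 0.3, 1.3]
opening: 0.0451
finger_force: 0.0
37.2 [ 0.5503 -0.1234  0.1338] yawy -0.159 F [0.2 0.3 1.3] op 0.0451 ff 0.0
travel [-0.0009, -0.0019, 0.0598] turn 0.002 | now [ 0.5503 -0.1234  0.1338] yawy -0.159
```

```bash
python3 -m pendant '[{"travel":[-0.001,-0.002,0.03],"turn":0,"hand":0.045},{"travel":[-0.001,-0.002,0.055],"turn":0,"hand":0.045},{"travel":[-0.001,-0.002,0.058],"turn":0,"hand":0.045},{"travel":[-0.001,-0.002,0.058],"turn":0,"hand":0.045},{"travel":[-0.001,-0.002,0.058],"turn":0,"hand":0.0}]' 30
python3 -m pendant '[{"travel":[0,0,0],"turn":0,"hand":0},{"travel":[0,0,0],"turn":0,"hand":0},{"travel":[0,0,0],"turn":0,"hand":0},{"travel":[0,0,0],"turn":0,"hand":0},{"travel":[0,0,0],"turn":0,"hand":0}]' 30
python3 - <<'E'
from h import *
st(); print(status.state()['ft_torque'])
E
```

```text
time_s: 37.75
tool_pos: [0.5483, -0.1252, 0.0763]
orientation: [0.762, 0.648, 0.001, 0.001]
ft_force: [-0.5, 0.4, -0.0]
opening: 0.0314
finger_force: 0.0
time_s: 38.25
tool_pos: [0.5479, -0.1252, 0.0763]
orientation: [0.762, 0.648, 0.001, 0.001]
ft_force: [-0.5, 1.1, 6.0]
opening: 0.0153
finger_force: 31.4
38.2 [ 0.5479 -0.1252  0.0763] yawy -0.162 F [-0.5  1.1  6. ] op 0.0153 ff 31.4
[ 0.20630986  0.18550824 -0.00523053]
```

```bash
python3 -m pendant '[{"travel":[0,0,0],"turn":0.12,"hand":0},{"travel":[0,0,0],"turn":0.24,"hand":0},{"travel":[0,0,0],"turn":0.36,"hand":0},{"travel":[0,0,0],"turn":0.48,"hand":0},{"travel":[0,0,0],"turn":0.6,"hand":0}]' 60
python3 -m pendant '[{"travel":[0,0,0],"turn":0.12,"hand":0},{"travel":[0,0,0],"turn":0.24,"hand":0},{"travel":[0,0,0],"turn":0.36,"hand":0},{"travel":[0,0,0],"turn":0.48,"hand":0},{"travel":[0,0,0],"turn":0.6,"hand":0}]' 60
python3 - <<'E'
from h import *
st(); print(status.state()['ft_torque'],status.state()['joint_positions'].round(2))
E
```

```text
time_s: 38.75
tool_pos: [0.5457, -0.1241, 0.0763]
orientation: [0.92, 0.392, -0.0, -0.002]
ft_force: [-5.6, 3.6, 12.1]
opening: 0.015
finger_force: 62.2
time_s: 39.25
tool_pos: [0.5444, -0.122, 0.0764]
orientation: [0.995, 0.103, -0.002, -0.004]
ft_force: [-7.7, 7.9, 15.7]
opening: 0.0149
finger_force: 62.8
39.2 [ 0.5444 -0.122   0.0764] yawy -1.365 F [-7.7  7.9 15.7] op 0.0149 ff 62.8
[1.26484412 1.66838984 0.18903256] [-0.3   0.83  0.83  1.86 -0.83  0.85 -0.4 ]
```

```bash
python3 -m pendant '[{"travel":[-0.0015,-0.0025,0],"turn":0.12,"hand":0},{"travel":[-0.0015,-0.0025,0],"turn":0.24,"hand":0},{"travel":[-0.0015,-0.0025,0],"turn":0.36,"hand":0},{"travel":[-0.0015,-0.0025,0],"turn":0.46,"hand":0},{"travel":[-0.0015,-0.0025,0],"turn":0.46,"hand":0}]' 60
python3 -m pendant '[{"travel":[0,0,0],"turn":0.1,"hand":0},{"travel":[0,0,0],"turn":0.2,"hand":0},{"travel":[0,0,0],"turn":0.25,"hand":0},{"travel":[0,0,0],"turn":0.25,"hand":0},{"travel":[0,0,0],"turn":0.25,"hand":0}]' 60
python3 - <<'E'
from h import *
st(); print(status.state()['ft_torque'],status.state()['joint_positions'].round(2))
E
```

```text
time_s: 39.75
tool_pos: [0.5443, -0.1199, 0.0763]
orientation: [0.992, -0.125, -0.001, -0.003]
ft_force: [-5.6, 7.0, 14.7]
opening: 0.0147
finger_force: 62.6
time_s: 40.25
tool_pos: [0.5447, -0.1189, 0.0764]
orientation: [0.969, -0.247, -0.001, -0.004]
ft_force: [-3.4, 8.7, 14.0]
opening: 0.0148
finger_force: 62.6
40.2 [ 0.5447 -0.1189  0.0764] yawy -2.069 F [-3.4  8.7 14. ] op 0.0148 ff 62.6
[ 1.50090041  0.83592365 -0.04297572] [-0.38  0.91  1.    1.87 -0.97  0.95 -0.98]
```

```bash
python3 -m pendant '[{"travel":[0,0,0],"turn":0,"hand":0.045},{"travel":[0,0,0],"turn":0,"hand":0.045},{"travel":[0,0,0],"turn":0,"hand":0.045},{"travel":[0,0,-0.05],"turn":0,"hand":0.045},{"travel":[0,0,-0.1],"turn":0,"hand":0.045}]'
python3 -m pendant '[{"travel":[0,-0.04,-0.04],"turn":0,"hand":0.045},{"travel":[0,-0.08,-0.04],"turn":0,"hand":0.045},{"travel":[-0.04,-0.1,-0.04],"turn":0,"hand":0.045},{"travel":[-0.08,-0.13,-0.04],"turn":0,"hand":0.045},{"travel":[-0.1,-0.17,-0.04],"turn":0,"hand":0.045}]'
python3 - <<'E'
from h import *
st(); im=snap('top','k0.png'); cv2.imwrite('pics/k.png',cv2.resize(im[165:235,265:340,::-1],None,fx=8,fy=8,interpolation=cv2.INTER_CUBIC))
E
```

```text
time_s: 40.75
tool_pos: [0.544, -0.1229, 0.1745]
orientation: [0.969, -0.248, -0.002, 0.001]
ft_force: [1.5, 0.2, 0.7]
opening: 0.0447
finger_force: 0.0
time_s: 41.25
tool_pos: [0.5363, 0.0749, 0.2146]
orientation: [0.968, -0.25, -0.001, -0.0]
ft_force: [0.5, 0.3, 0.6]
opening: 0.0448
finger_force: 0.0
41.2 [0.5363 0.0749 0.2146] yawy -2.076 F [0.5 0.3 0.6] op 0.0448 ff 0.0
```

View pics/k.png

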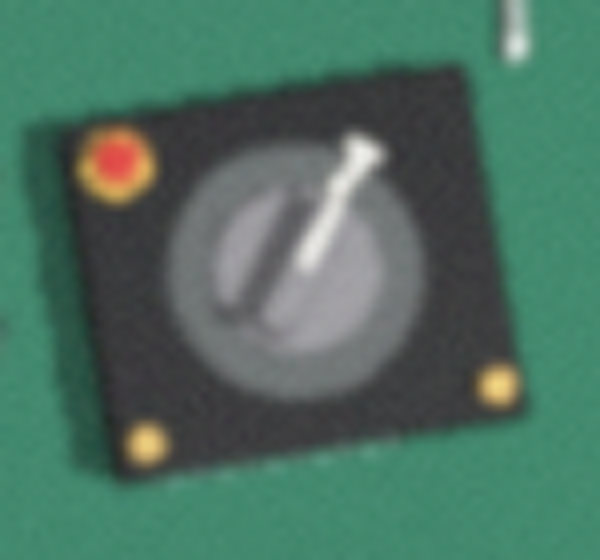

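Run:
```python
from h import *
T=lambda d:np.arctan2(d[1],d[0])
px=lambda L:[(265+(a+.5)/8-.5,165+(b+.5)/8-.5) for a,b in L]
C=onz('top',px([(72,126),(462,68),(525,413),(120,478)]),.06); print('corners',C.round(4).tolist(),C.mean(0))
print('ring c',onz('top',px([(297,270)]),.062),'disc c',onz('top',px([(298,268)]),.069))
g=cv2.cvtColor(cv2.resize(cv2.imread('pics/k0.png')[165:235,265:340],None,fx=8,fy=8,interpolation=cv2.INTER_CUBIC),cv2.COLOR_BGR2GRAY)
m=(g>165); m[:150]=0; m[270:]=0; m[:,:280]=0; m[:,400:]=0
for lo,hi in((185,268),(170,250)):
    k=m.copy();k[:lo]=0;k[hi:]=0; p=np.argwhere(k)[:,::-1].astype(np.float32); v=cv2.fitLine(p,2,0,.01,.01).ravel()
    for z in(.09,.103):
        a=onz('top',px([v[2:]-30*v[:2],v[2:]+30*v[:2]]),z); d=a[1]-a[0]; print('ptr line',z,a.mean(0).round(4),'dir',T(-d if d[0]<0 else d).round(3))
for A in (np.array([.5465,-.123]),np.array([.5485,-.1245]),C.mean(0)[:2]):
    d=np.array([.5937,-.149])-A; print('index ang',T(d).round(3))
    for th in(-.45,-.498,-.55):
        P=[[*(A+r*np.array([np.cos(th),np.sin(th)])),.103] for r in(0,.03)]; q=proj('top',P); print(th,((q-[265-.44,165-.44])*8).round(0).tolist())
```

```text
corners [[0.6099, -0.0323, 0.06], [0.6312, -0.1928, 0.06], [0.4893, -0.2144, 0.06], [0.4654, -0.049, 0.06]] [ 0.54896568 -0.12212075  0.06      ]
ring c [[ 0.54905087 -0.12289476  0.062     ]] disc c [[ 0.54937392 -0.12258937  0.069     ]]
ptr line 0.09 [ 0.5639 -0.1314  0.09  ] dir -0.475
ptr line 0.103 [ 0.5629 -0.1299  0.103 ] dir -0.475
ptr line 0.09 [ 0.5707 -0.1346  0.09  ] dir -0.473
ptr line 0.103 [ 0.5696 -0.1331  0.103 ] dir -0.473
index ang -0.503
-0.45 [[308.0, 269.0], [339.0, 201.0]]
-0.498 [[308.0, 269.0], [342.0, 203.0]]
-0.55 [[308.0, 269.0], [346.0, 204.0]]
index ang -0.497
-0.45 [[312.0, 264.0], [343.0, 196.0]]
-0.498 [[312.0, 264.0], [346.0, 198.0]]
-0.55 [[312.0, 264.0], [350.0, 199.0]]
index ang -0.541
-0.45 [[306.0, 263.0], [337.0, 195.0]]
-0.498 [[306.0, 263.0], [340.0, 196.0]]
-0.55 [[306.0, 263.0], [343.0, 198.0]]
```

Run:
```python
from h import *
from scipy.optimize import least_squares
T=lambda d:np.arctan2(d[1],d[0])
s=8
def load(fs): return cv2.resize(np.mean([cv2.imread('pics/'+f)[165:235,265:340].astype(np.float32) for f in fs],0),None,fx=s,fy=s,interpolation=cv2.INTER_CUBIC)
px=lambda L:[(265+(a+.5)/s-.5,165+(b+.5)/s-.5) for a,b in L]
for fs in(['a_top.png','c.png','e0.png','g0.png'],['k0.png']):
    g=cv2.GaussianBlur(load(fs).mean(2),(0,0),3)
    c0=np.array([296,270.]); E=[]
    for t in np.arange(0,2*np.pi,.05):
        if -1.35<((t+np.pi)%(2*np.pi)-np.pi)<-.7 : continue   # index sector (image angles)
        r=np.arange(112,150,.5); x=(c0[0]+r*np.cos(t)).astype(np.float32)[None]; y=(c0[1]+r*np.sin(t)).astype(np.float32)[None]
        v=cv2.remap(g.astype(np.float32),x,y,1)[0]; E.append(c0+r[np.argmin(np.gradient(v))]*np.array([np.cos(t),np.sin(t)]))
    W=onz('top',px(E),.062)[:,:2]
    f=least_squares(lambda p:np.hypot(*(W-p[:2]).T)-p[2],[.549,-.123,.045],loss='soft_l1',f_scale=.001); A=f.x[:2]; print('ring fit',f.x.round(4))
    b=load(fs); w=(b.mean(2)>150)&(b.max(2)-b.min(2)<60); w[:60]=0; w[:,:320]=0; w[:,420:]=0; w[190 if len(fs)>1 else 160:]=0
    p=np.argwhere(w)[:,::-1]; P=onz('top',px(p),.064)[:,:2]-A; r=np.hypot(*P.T); a=np.arctan2(P[:,1],P[:,0])
    for q in range(34,64,4):
        k=(r>q/1e3)&(r<=(q+4)/1e3)
        if k.sum()>5: print('   r',q,'n',k.sum(),'mean ang',a[k].mean().round(3),'min/max',a[k].min().round(2),a[k].max().round(2))
    if len(fs)==1:
        g2=b.mean(2); w=(g2>165); w[:185]=0; w[268:]=0; w[:,:285]=0;w[:,380:]=0; p=np.argwhere(w)[:,::-1]; 
        P=onz('top',px(p),.1035)[:,:2]-A; print('pointer: pts dir', T(P[np.hypot(*P.T)>.015].mean(0)).round(3))
```

```text
ring fit [ 0.5488 -0.1222  0.0524]
   r 42 n 190 mean ang -0.545 min/max -0.65 -0.44
   r 46 n 256 mean ang -0.541 min/max -0.65 -0.43
   r 50 n 284 mean ang -0.537 min/max -0.65 -0.41
   r 54 n 342 mean ang -0.533 min/max -0.66 -0.4
   r 58 n 197 mean ang -0.535 min/max -0.65 -0.41
ring fit [ 0.5486 -0.1221  0.0521]
   r 50 n 119 mean ang -0.475 min/max -0.57 -0.41
   r 54 n 308 mean ang -0.519 min/max -0.66 -0.4
   r 58 n 228 mean ang -0.534 min/max -0.65 -0.41
pointer: pts dir -0.497
```

The index is at −0.538 rad and the pointer at −0.498 rad, so I'll regrip and turn 0.04 further.

Run:
```python
from h import *
st(); go(.5475,-.121,.15,-2.069)
```

```text
41.3 [0.5384 0.0861 0.2129] yawy -2.06 F [ 1.1  6.  -2.2] op 0.045 ff 0.0
travel [0.1057, 0.1788, 0.0613] turn 0.009 | now [0.5384 0.0861 0.2129] yawy -2.06
```

```bash
python3 -m pendant '[{"travel":[0.025,0.04,0],"turn":0,"hand":0.045},{"travel":[0.05,0.08,0],"turn":0,"hand":0.045},{"travel":[0.075,0.12,0],"turn":0,"hand":0.045},{"travel":[0.1,0.16,0.02],"turn":0,"hand":0.045},{"travel":[0.106,0.179,0.05],"turn":0,"hand":0.045}]'
python3 -m pendant '[{"travel":[0,0,0],"turn":0,"hand":0.045},{"travel":[0,0,0],"turn":0,"hand":0.045},{"travel":[0,0,0],"turn":0,"hand":0.045}]'
python3 - <<'E'
from h import *
st(); go(.5475,-.121,.076,-2.069)
E
```

```text
time_s: 41.8
tool_pos: [0.5466, -0.1408, 0.1666]
orientation: [0.968, -0.251, 0.004, 0.002]
ft_force: [-0.4, -0.6, 0.1]
opening: 0.0453
finger_force: 0.0
time_s: 42.1
tool_pos: [0.5468, -0.1328, 0.1653]
orientation: [0.969, -0.247, 0.001, -0.0]
ft_force: [0.7, 0.2, 0.1]
opening: 0.0453
finger_force: 0.0
42.1 [ 0.5468 -0.1328  0.1653] yawy -2.07 F [0.7 0.2 0.1] op 0.0453 ff 0.0
travel [-0.0051, -0.0107, 0.0893] turn -0.001 | now [ 0.5468 -0.1328  0.1653] yawy -2.07
```

```bash
python3 -m pendant '[{"travel":[-0.005,-0.01,0.02],"turn":0,"hand":0.045},{"travel":[-0.005,-0.01,0.05],"turn":0,"hand":0.045},{"travel":[-0.005,-0.01,0.08],"turn":0,"hand":0.045},{"travel":[-0.005,-0.01,0.088],"turn":0,"hand":0.045},{"travel":[-0.005,-0.01,0.088],"turn":0,"hand":0.0}]' 40
python3 -m pendant '[{"travel":[0,0,0],"turn":0,"hand":0},{"travel":[0,0,0],"turn":0,"hand":0},{"travel":[0,0,0],"turn":0,"hand":0},{"travel":[0,0,0],"turn":0,"hand":0}]' 40
python3 - <<'E'
from h import *
st()
E
```

```text
time_s: 42.6
tool_pos: [0.5466, -0.1213, 0.0766]
orientation: [0.969, -0.247, -0.0, -0.0]
ft_force: [-0.5, -0.2, 0.8]
opening: 0.0317
finger_force: 0.0
time_s: 43.0
tool_pos: [0.5483, -0.1209, 0.0783]
orientation: [0.969, -0.247, 0.002, -0.002]
ft_force: [0.9, 5.0, 4.1]
opening: 0.0148
finger_force: 43.0
43.0 [ 0.5483 -0.1209  0.0783] yawy -2.07 F [0.9 5.  4.1] op 0.0148 ff 43.0
```

```bash
python3 -m pendant '[{"travel":[0,0,0],"turn":0.02,"hand":0},{"travel":[0,0,0],"turn":0.041,"hand":0},{"travel":[0,0,0],"turn":0.041,"hand":0},{"travel":[0,0,0],"turn":0.041,"hand":0},{"travel":[0,0,0],"turn":0.041,"hand":0}]' 60
python3 -c "from h import *; st()"
python3 -m pendant '[{"travel":[0,0,0],"turn":0,"hand":0.045},{"travel":[0,0,0],"turn":0,"hand":0.045},{"travel":[0,0,0],"turn":0,"hand":0.045},{"travel":[0,0,-0.05],"turn":0,"hand":0.045},{"travel":[0,0,-0.1],"turn":0,"hand":0.045}]'
python3 -m pendant '[{"travel":[-0.02,-0.04,-0.04],"turn":0,"hand":0.0},{"travel":[-0.04,-0.08,-0.05],"turn":0,"hand":0.0},{"travel":[-0.06,-0.12,-0.05],"turn":0,"hand":0.0},{"travel":[-0.08,-0.16,-0.05],"turn":0,"hand":0.0},{"travel":[-0.1,-0.17,-0.05],"turn":0,"hand":0.0}]'
python3 - <<'E'
from h import *
st(); im=ribs(); cv2.imwrite('pics/k1.png',im[:,:,::-1])
g=cv2.resize(im[165:235,265:340],None,fx=8,fy=8,interpolation=cv2.INTER_CUBIC).astype(float).mean(2)
w=(g>165); w[:185]=0; w[268:]=0; w[:,:285]=0;w[:,380:]=0; p=np.argwhere(w)[:,::-1]
P=onz('top',[(265+(a+.5)/8-.5,165+(b+.5)/8-.5) for a,b in p],.1035)[:,:2]-[.5487,-.1221]; d=P[np.hypot(*P.T)>.015].mean(0); print('pointer',np.arctan2(d[1],d[0]))
E
```

```text
time_s: 43.5
tool_pos: [0.5483, -0.1209, 0.0784]
orientation: [0.964, -0.267, 0.002, -0.002]
ft_force: [2.1, 5.6, 4.6]
opening: 0.015
finger_force: 62.4
43.5 [ 0.5483 -0.1209  0.0784] yawy -2.111 F [2.1 5.6 4.6] op 0.015 ff 62.4
time_s: 44.0
tool_pos: [0.5451, -0.1228, 0.1768]
orientation: [0.963, -0.268, -0.002, 0.001]
ft_force: [1.3, 0.3, 0.2]
opening: 0.0449
finger_force: 0.0
time_s: 44.5
tool_pos: [0.5495, 0.0801, 0.2259]
orientation: [0.965, -0.264, 0.0, -0.0]
ft_force: [-2.3, 0.7, -0.7]
opening: -0.0002
finger_force: 0.0
44.5 [0.5495 0.0801 0.2259] yawy -2.105 F [-2.3  0.7 -0.7] op -0.0002 ff 0.0
  mod [ 0.567 -0.426] 0.93
  mod [ 0.456 -0.404] 0.9
  mod [ 0.468 -0.335] 0.86
  mod [ 0.553 -0.332] 0.76
  mod [0.373 0.222] 0.64
  mod [0.702 0.479] 0.62
  mod [0.765 0.317] 0.61
  rib [0.7731 0.1954] yaw 1.554 wh [38.0, 38.0]
  rib [0.758  0.3143] yaw 1.555 wh [19.0, 70.0]
  rib [0.737  0.1707] yaw -0.793 wh [16.0, 46.0]
  rib [ 0.6778 -0.2128] yaw -0.016 wh [110.0, 11.0]
  rib [ 0.5553 -0.1405] yaw -0.465 wh [44.0, 110.0]
  rib [ 0.5594 -0.333 ] yaw -0.014 wh [73.0, 21.0]
  rib [ 0.5557 -0.4204] yaw 0.002 wh [73.0, 21.0]
  rib [ 0.5626 -0.1003] yaw -0.56 wh [13.0, 52.0]
  rib [ 0.4566 -0.3316] yaw -0.037 wh [74.0, 22.0]
  rib [ 0.455  -0.4175] yaw -0.041 wh [73.0, 19.0]
  rib [0.3332 0.3079] yaw 1.36 wh [68.0, 22.0]
pointer -0.5462247533328919
```

The pointer now reads about −0.54, matching the index. Next, close the flaps, right one first: fingers shut, lift its free edge from outside.

```bash
python3 -m pendant '[{"travel":[0,0,0],"turn":-0.635,"hand":0},{"travel":[0,0,0],"turn":-0.635,"hand":0},{"travel":[0,0,0],"turn":-0.635,"hand":0},{"travel":[0,0,0],"turn":-0.635,"hand":0},{"travel":[0,0,0],"turn":-0.635,"hand":0}]'
python3 -c "from h import *; st(); go(.577,.0145,.2,-1.47); print(status.state()['joint_positions'].round(2))"
```

```text
time_s: 45.1
tool_pos: [0.5484, 0.0724, 0.2273]
orientation: [0.999, 0.045, 0.0, 0.0]
ft_force: [0.2, -0.1, 0.3]
opening: -0.0001
finger_force: 0.0
45.1 [0.5484 0.0724 0.2273] yawy -1.48 F [ 0.2 -0.1  0.3] op -0.0001 ff 0.0
travel [0.0232, 0.0602, 0.0273] turn -0.01 | now [0.5484 0.0724 0.2273] yawy -1.48
[-0.79  0.67  1.06  1.73 -0.64  1.13 -1.01]
```

```bash
python3 -m pendant '[{"travel":[0.012,0.03,0],"turn":0,"hand":0},{"travel":[0.023,0.06,0],"turn":0,"hand":0},{"travel":[0.023,0.06,0.04],"turn":-0.01,"hand":0},{"travel":[0.023,0.06,0.08],"turn":-0.01,"hand":0},{"travel":[0.023,0.06,0.08],"turn":-0.01,"hand":0}]'
python3 -m pendant '[{"travel":[0,0,0.03],"turn":0,"hand":0},{"travel":[0,0,0.06],"turn":0,"hand":0},{"travel":[0,0,0.06],"turn":0,"hand":0},{"travel":[0,0,0.06],"turn":0,"hand":0}]'
python3 - <<'E'
from h import *
st(); im=snap('side','m0.png'); cv2.imwrite('pics/m.png',cv2.resize(im[110:260,160:330,::-1],None,fx=4,fy=4,interpolation=cv2.INTER_CUBIC)); print(status.state()['joint_positions'].round(2))
E
```

```text
time_s: 45.6
tool_pos: [0.5731, 0.017, 0.142]
orientation: [0.999, 0.049, -0.005, -0.0]
ft_force: [-1.0, 0.7, -0.1]
opening: 0.0
finger_force: 0.0
time_s: 46.0
tool_pos: [0.5777, 0.0162, 0.0884]
orientation: [0.999, 0.051, 0.001, 0.001]
ft_force: [0.5, 0.1, 0.6]
opening: -0.0004
finger_force: 0.0
46.0 [0.5777 0.0162 0.0884] yawy -1.469 F [0.5 0.1 0.6] op -0.0004 ff 0.0
[-0.57  0.85  0.88  1.81 -0.83  0.9  -0.77]
```

View pics/m.png

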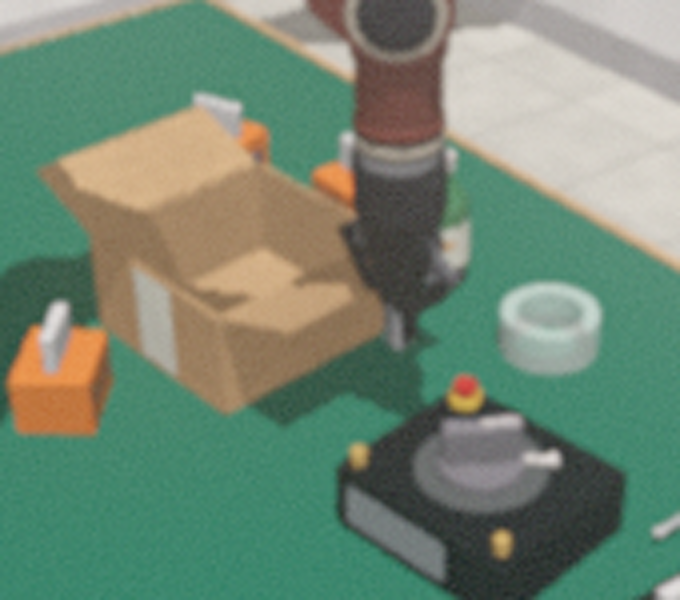

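The carton is empty and the fingers stand just outside the right flap's free edge, at crop (395,340).

```bash
python3 -m pendant '[{"travel":[0,-0.012,0],"turn":0,"hand":0},{"travel":[0,-0.018,-0.006],"turn":0,"hand":0},{"travel":[0,-0.023,-0.022],"turn":0,"hand":0},{"travel":[0,-0.029,-0.038],"turn":0,"hand":0},{"travel":[0,-0.04,-0.055],"turn":0,"hand":0}]'
python3 -m pendant '[{"travel":[0,-0.024,0],"turn":0,"hand":0},{"travel":[0,-0.048,0],"turn":0,"hand":0},{"travel":[0,-0.072,0],"turn":0,"hand":0},{"travel":[0,-0.096,0],"turn":0,"hand":0},{"travel":[0,-0.115,0],"turn":0,"hand":0}]'
python3 - <<'E'
from h import *
st(); snap('side','n0.png'); 
for n in('side','top'):
  if n=='top': snap('top','n1.png')
  for t in['flap_right_edge','flap_left_edge']: print(n,t,[(np.round(q['position']).tolist(),round(q['p'],2)) for q in models.pinpoint(n,t)][:2])
c=np.array([.556,.2255]);v=np.array([-.0998,.995])
for th in(2.8,2.2,1.57,1.2,.9,.6,.3,0):
    P=[*(c-v*(.095-.09*np.cos(th))),.1+.09*np.sin(th)]; print('right',th,proj('side',[P]).round(0).tolist(),proj('top',[P]).round(0).tolist())
E
```

```text
time_s: 46.55
tool_pos: [0.5727, 0.0572, 0.1438]
orientation: [0.999, 0.051, 0.0, -0.0]
ft_force: [0.5, 0.0, -0.7]
opening: -0.0001
finger_force: 0.2
time_s: 47.05
tool_pos: [0.5609, 0.174, 0.1439]
orientation: [0.999, 0.052, 0.001, -0.001]
ft_force: [0.8, 0.8, -1.0]
opening: -0.0
finger_force: 0.2
47.0 [0.5609 0.174  0.1439] yawy -1.466 F [ 0.8  0.8 -1. ] op -0.0 ff 0.2
side flap_right_edge [([219.0, 157.0], 0.85)]
side flap_left_edge [([188.0, 146.0], 0.67)]
top flap_right_edge [([200.0, 192.0], 0.66), ([167.0, 197.0], 0.31)]
top flap_left_edge [([134.0, 202.0], 0.93), ([307.0, 188.0], 0.28)]
right 2.8 [[253.0, 181.0]] [[250.0, 190.0]]
right 2.2 [[247.0, 166.0]] [[239.0, 190.0]]
right 1.57 [[236.0, 156.0]] [[222.0, 191.0]]
right 1.2 [[230.0, 154.0]] [[211.0, 193.0]]
right 0.9 [[226.0, 155.0]] [[204.0, 194.0]]
right 0.6 [[223.0, 158.0]] [[198.0, 195.0]]
right 0.3 [[221.0, 163.0]] [[196.0, 196.0]]
right 0 [[221.0, 169.0]] [[195.0, 197.0]]
```

The right flap now stands at about 0.7 rad. I'll press it down.

```bash
python3 -m pendant '[{"travel":[0,-0.006,0.01],"turn":0,"hand":0},{"travel":[0,-0.012,0.02],"turn":0,"hand":0},{"travel":[0,-0.015,0.03],"turn":0,"hand":0},{"travel":[0,-0.015,0.036],"turn":0,"hand":0},{"travel":[0,-0.015,0.038],"turn":0,"hand":0}]'
python3 -m pendant '[{"travel":[0,0,0.002],"turn":0,"hand":0},{"travel":[0,0,0.004],"turn":0,"hand":0}]'
python3 -c "from h import *; st()"
```

```text
time_s: 47.85
tool_pos: [0.5585, 0.1873, 0.1039]
orientation: [0.999, 0.052, -0.001, -0.001]
ft_force: [-4.9, 1.5, 15.2]
opening: -0.0001
finger_force: 7.8
time_s: 48.05
tool_pos: [0.5586, 0.1872, 0.1035]
orientation: [0.999, 0.052, -0.001, -0.003]
ft_force: [-11.1, 2.8, 33.7]
opening: -0.0003
finger_force: 17.0
48.0 [0.5586 0.1872 0.1035] yawy -1.467 F [-11.1   2.8  33.7] op -0.0003 ff 17.0
```

```bash
python3 -m pendant '[{"travel":[0,0,-0.05],"turn":0,"hand":0},{"travel":[0,0,-0.1],"turn":0,"hand":0},{"travel":[0,-0.04,-0.11],"turn":0,"hand":0},{"travel":[0,-0.085,-0.11],"turn":0,"hand":0},{"travel":[0,-0.13,-0.11],"turn":0,"hand":0}]'
python3 -m pendant '[{"travel":[0,-0.045,0],"turn":0,"hand":0},{"travel":[0,-0.09,0],"turn":0,"hand":0},{"travel":[0,-0.12,0],"turn":0,"hand":0},{"travel":[0,-0.12,0],"turn":0,"hand":0},{"travel":[0,-0.12,0],"turn":0,"hand":0}]'
python3 -c "from h import *; st(); go(.535,.4365,.088,-1.47); print(status.state()['joint_positions'].round(2))"
```

```text
time_s: 48.55
tool_pos: [0.546, 0.3168, 0.2102]
orientation: [0.999, 0.051, 0.0, -0.001]
ft_force: [0.3, 0.8, -0.3]
opening: -0.0001
finger_force: 0.0
time_s: 49.05
tool_pos: [0.5333, 0.4349, 0.2086]
orientation: [0.999, 0.052, -0.0, 0.001]
ft_force: [-0.1, -0.7, 0.6]
opening: 0.0001
finger_force: 0.0
49.0 [0.5333 0.4349 0.2086] yawy -1.467 F [-0.1 -0.7  0.6] op 0.0001 ff 0.0
travel [0.002, -0.0016, 0.1205] turn 0.003 | now [0.5333 0.4349 0.2086] yawy -1.467
[-1.18  0.89  1.02  1.34 -0.75  1.32 -1.61]
```

```bash
python3 -m pendant '[{"travel":[0.002,-0.002,0.04],"turn":0,"hand":0},{"travel":[0.002,-0.002,0.08],"turn":0,"hand":0},{"travel":[0.002,-0.002,0.12],"turn":0,"hand":0},{"travel":[0.002,-0.002,0.12],"turn":0,"hand":0},{"travel":[0.002,-0.002,0.12],"turn":0,"hand":0}]'
python3 -m pendant '[{"travel":[0,0.012,0],"turn":0,"hand":0},{"travel":[0,0.018,-0.006],"turn":0,"hand":0},{"travel":[0,0.023,-0.022],"turn":0,"hand":0},{"travel":[0,0.029,-0.038],"turn":0,"hand":0},{"travel":[0,0.04,-0.055],"turn":0,"hand":0}]'
python3 -m pendant '[{"travel":[0,0.024,0],"turn":0,"hand":0},{"travel":[0,0.048,0],"turn":0,"hand":0},{"travel":[0,0.072,0],"turn":0,"hand":0},{"travel":[0,0.096,0],"turn":0,"hand":0},{"travel":[0,0.117,0],"turn":0,"hand":0}]'
python3 - <<'E'
from h import *
st()
for n in('side','top'):
  snap(n,'p_%s.png'%n)
  for t in['flap_right_edge','flap_left_edge']: print(n,t,[(np.round(q['position']).tolist(),round(q['p'],2)) for q in models.pinpoint(n,t)][:2])
c=np.array([.556,.2255]);v=np.array([-.0998,.995])
for th in(2.8,2.2,1.57,1.2,.9,.6,.3,0):
    P=[*(c+v*(.095-.09*np.cos(th))),.1+.09*np.sin(th)]; print('left',th,proj('side',[P]).round(0).tolist(),proj('top',[P]).round(0).tolist())
E
```

```text
time_s: 49.55
tool_pos: [0.5364, 0.4346, 0.0898]
orientation: [0.999, 0.05, 0.0, 0.001]
ft_force: [-0.4, 1.2, 0.5]
opening: -0.0003
finger_force: 0.0
time_s: 50.05
tool_pos: [0.5397, 0.3961, 0.1463]
orientation: [0.999, 0.051, 0.0, 0.0]
ft_force: [1.1, -0.3, -0.9]
opening: -0.0001
finger_force: 0.2
time_s: 50.55
tool_pos: [0.5519, 0.2779, 0.1466]
orientation: [0.999, 0.05, 0.001, 0.0]
ft_force: [0.4, 0.7, -0.3]
opening: 0.0001
finger_force: 0.2
50.5 [0.5519 0.2779 0.1466] yawy -1.47 F [ 0.4  0.7 -0.3] op 0.0001 ff 0.2
side flap_right_edge [([216.0, 170.0], 0.92)]
side flap_left_edge [([214.0, 154.0], 0.73)]
top flap_right_edge [([196.0, 192.0], 0.96)]
top flap_left_edge [([180.0, 195.0], 0.72)]
left 2.8 [[190.0, 144.0]] [[136.0, 203.0]]
left 2.2 [[194.0, 137.0]] [[143.0, 201.0]]
left 1.57 [[202.0, 137.0]] [[159.0, 198.0]]
left 1.2 [[207.0, 142.0]] [[170.0, 197.0]]
left 0.9 [[212.0, 147.0]] [[178.0, 197.0]]
left 0.6 [[215.0, 154.0]] [[185.0, 197.0]]
left 0.3 [[218.0, 161.0]] [[190.0, 197.0]]
left 0 [[219.0, 168.0]] [[192.0, 197.0]]
```

Now press the left flap down the same way, retreat and check.

```bash
python3 -m pendant '[{"travel":[0,0.006,0.01],"turn":0,"hand":0},{"travel":[0,0.012,0.02],"turn":0,"hand":0},{"travel":[0,0.014,0.03],"turn":0,"hand":0},{"travel":[0,0.014,0.037],"turn":0,"hand":0},{"travel":[0,0.014,0.041],"turn":0,"hand":0}]'
python3 -m pendant '[{"travel":[0,0,0.001],"turn":0,"hand":0},{"travel":[0,0,0.002],"turn":0,"hand":0}]'
python3 -c "from h import *; st()"
```

```text
time_s: 51.35
tool_pos: [0.5524, 0.2664, 0.1037]
orientation: [0.999, 0.051, -0.001, 0.0]
ft_force: [-6.2, -1.0, 20.7]
opening: 0.0
finger_force: 10.1
time_s: 51.55
tool_pos: [0.5524, 0.2664, 0.1038]
orientation: [0.999, 0.051, -0.001, -0.0]
ft_force: [-7.1, -0.8, 17.4]
opening: 0.0002
finger_force: 8.7
51.5 [0.5524 0.2664 0.1038] yawy -1.468 F [-7.1 -0.8 17.4] op 0.0002 ff 8.7
```

```bash
python3 -m pendant '[{"travel":[0,0,-0.05],"turn":0,"hand":0},{"travel":[0,0,-0.1],"turn":0,"hand":0},{"travel":[-0.02,-0.04,-0.14],"turn":0,"hand":0},{"travel":[-0.04,-0.08,-0.14],"turn":0,"hand":0},{"travel":[-0.06,-0.12,-0.14],"turn":0,"hand":0}]'
python3 -m pendant '[{"travel":[0,-0.04,0],"turn":0,"hand":0},{"travel":[0,-0.08,0],"turn":0,"hand":0},{"travel":[0,-0.12,0],"turn":0,"hand":0},{"travel":[0,-0.12,0],"turn":0,"hand":0}]'
python3 - <<'E'
from h import *
st(); t=snap('top','q0.png'); s=snap('side','q1.png')
a=cv2.resize(t[120:260,130:420],(790,380),interpolation=cv2.INTER_CUBIC); cv2.imwrite('pics/q.png',a[:,:,::-1])
cv2.imwrite('pics/r.png',cv2.resize(s[120:350,150:400,::-1],(650,598),interpolation=cv2.INTER_CUBIC))
E
```

```text
time_s: 52.05
tool_pos: [0.4812, 0.3817, 0.2438]
orientation: [0.999, 0.051, 0.002, -0.001]
ft_force: [0.8, 0.3, -1.0]
opening: 0.0
finger_force: 0.0
time_s: 52.45
tool_pos: [0.4648, 0.5077, 0.2392]
orientation: [0.998, 0.058, -0.001, -0.001]
ft_force: [-0.8, -0.1, -0.7]
opening: -0.0001
finger_force: 0.0
52.5 [0.4648 0.5077 0.2392] yawy -1.455 F [-0.8 -0.1 -0.7] op -0.0001 ff 0.0
```

View pics/q.png

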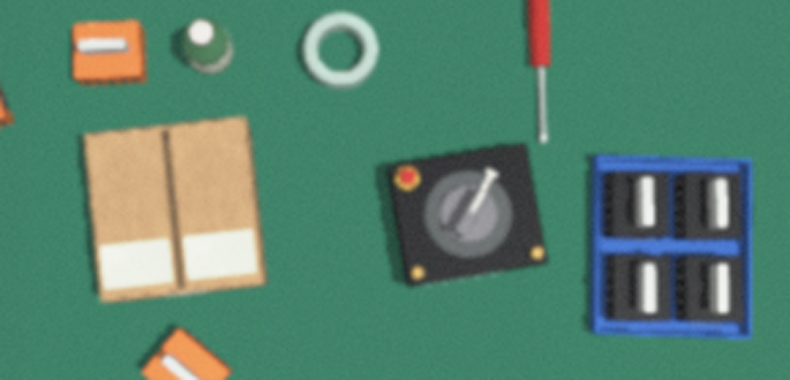

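View pics/r.png

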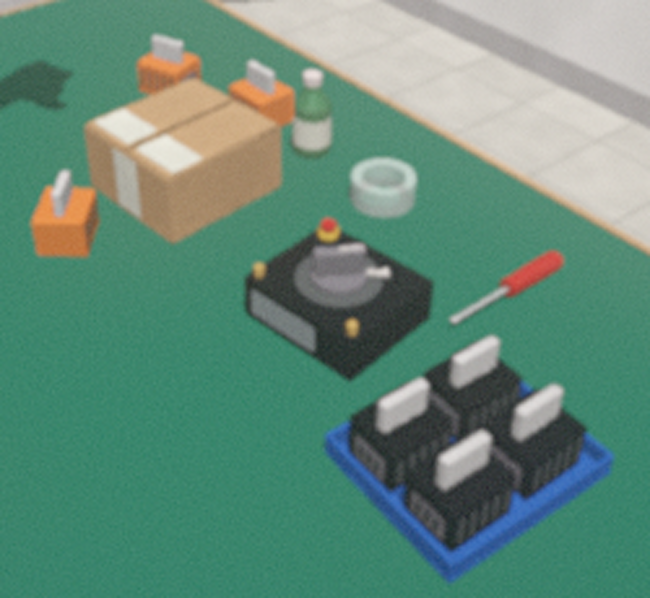

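Everything is as asked. The carton is shut flat, with its seam at crop x≈172. The pointer lies on the index at (490,175), four modules stand upright in the tray, and the bystanders have not moved.

```bash
python3 -c "from workcell import manip; print(manip.hand_in())"
```

```text
the job is handed in; nothing more can be done
None
```

The job is done and handed in: all four modules stand upright in the blue tray, the knob pointer is on the index mark (within about 0.01 rad by camera), both carton flaps are shut, and the tape roll, screwdriver and bottle were left alone.

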